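Light the mat and show the lamp base socket-up

TASK

The cordless lamp is being put together at the photo table. Turn and tip the LED panel light so that it shines on the middle of the grey felt mat, and leave it there. Then pick up the brass lamp base that lies on its side, find the end with the blind socket, turn that end straight up and finish while holding the base still in the gripper, upright, about 10 cm above the middle of the mat, ready for the stem; leave the stem, the instant camera, the film carton and the phone where they are.

Things in the scene. Friction and masses are not known exactly. Their poses are not given: they have to be found in the camera images.
- light_centre (a point): Centre of the LED light's panel, a black slab 20 mm thick, 120 wide, 80 high. Swivel axis (vertical) and tilt axis (along the width) cross here, 200 mm above the table, so it stays put as the panel turns. Axes: x = the way the light shines, square out of its pale luminous face; y = along the width and tilt axis; z = towards the top edge, 40 mm away.
- light_top (a point): Middle of the panel's top edge, free to be pinched across the panel's 20 mm thickness; axes as for light_centre. A steel yoke (136 mm wide, a knob of 14 mm beyond each arm) holds the panel's short ends at mid-height; its crossbar runs 50 mm below the centre. Post and round foot (120 mm diameter, 14 mm high) stand fixed on the table.
- light_swivel (a joint): Swivel of the yoke about the vertical post, rad, positive counter-clockwise seen from above, range -1.6 to 1.6; friction (about 0.12 N m) holds it wherever it is left.
- light_tilt (a joint): Tilt of the panel in the yoke, rad: 0 = shines level, positive = shines downwards (top edge leans forward), range -0.6 to 1.2; friction (about 0.12 N m) holds it wherever it is left.
- mat_centre (a point): Middle of the upper face of the grey felt mat, 180 mm (its x) by 240 mm (its y), 3 mm thick, fixed to the table; z is up.
- base_centre (a point): Centre of the lamp base: a plain brass eight-sided prism, 72 mm long, 56 mm across flats, about 0.45 kg, lying on one flat with two flats upright at its sides. One end is closed, the other has a blind eight-sided socket 28 mm across, 34 mm deep. x = along the prism, from the closed end to the socket end; y = square to an upright flat; z = up as it lies at the start.
- lamp_stem: Bystander, loose: the lamp's brass stem standing upside down on its round shade (90 mm diameter, 12 mm thick), 277 mm high in all, its foot for the socket on top. Origin: centre of its underside, z up.
- instant_camera: Bystander, loose: pale mint instant camera standing up, 52 by 116 by 118 mm high, lens barrel of 26 mm towards its x. Origin: centre of its underside.
- film_carton: Bystander, loose: white film carton lying flat, 86 by 108 by 40 mm high. Origin: centre of its underside.
- phone: Bystander, loose: black phone lying flat, 148 by 72 by 8.5 mm high. Origin: centre of its underside.
Mind the look-alikes: they are no part of the job. What is shaped like the part that bears base_centre but red is not meant. Leave any blue look-alike of the part that bears light_centre alone.

How it is judged:
By the outcome, as a careful person would: the job done as asked, in the order asked, and still so for the second after the job is handed in, while the arm keeps its last pose, push and grip.
It also fails if it takes over 61 s, if anything falls off the work surface, if the arm or the gripper's body presses on something with over 40 N, if the wrist force passes 120 N, or if a joint passes its speed limit or range.

ROBOT

A 7-joint arm with a two-finger parallel gripper is mounted at the origin on the work surface. World frame = base frame: x ahead of the robot, y to its left, z up, the work surface at z = 0. Lengths are in m, angles in rad, forces in N, time in s.
With the tool pointing down it reaches from about 0.4 to 0.85 m from the base axis. Payload 6.9 kg.
Tool frame: the origin (TCP) lies at the very end of the fingers, on their centre line; the grasp point (between the pads) lies 19 mm behind it; z points along the fingers, y is the line along which they close (so a half turn about z gives the same grasp; the last joint's range is limited). The gripper opens to 85 mm and grips with 20 to 120 N. Pads are 22 mm wide; open, the fingers measure 114 mm over their backs; the gripper's body (76 mm by 85 mm) begins 54 mm behind the grasp point. The pads swing forward as they close: fully open they stand 13 mm farther back than shut.
Start: joints at [1.317, 0.507, -0.238, 1.5, 0.126, 1.149, -0.155], TCP at [0.219, -0.585, 0.231] pointing down, gripper open.
Joint ranges: [-3.08, 3.08], [-0.24, 2.05], [-1.43, 1.35], [0, 2.5], [-1.52, 4.66], [0.17, 1.96], [-2.89, 2.89]. Speed limits (rad/s): [2.39, 2.39, 3.14, 3.14, 3.14, 3.14, 3.14].

INTERFACE

Orientations are given as [roll, pitch, yaw] about the fixed x, y, z axes, in that order (R = Rz(yaw) Ry(pitch) Rx(roll)).
In Python, from bench import env gives the robot as it stands.
- The arm moves only by the shell command python3 -m jog 'ROWS' [OPENING] [FORCE]. ROWS is JSON, a list of rows, each a list of 2 entries, a list of its own where there are three numbers: the shift along the tool's x, y, z in mm, then the turn about the tool's z in degrees. A call has 1 to 8 rows; each row shifts and turns the commanded pose from where the row before left it, along the tool's axes as they then stand; what a row does not reach is not made up. A row lasts 1/10 s, in which the tool goes at most 50 mm and 8.59 degrees, less where a joint would pass 70% of its speed; a pose out of reach is approached as far as the arm can. A call is refused whole if a number of a shift passes 50 or a number of a turn 8.59, either way. A call with a gripper value outside its range is refused whole. OPENING is the opening, from 0 (shut) to 1 (fully open), set as the call begins (- or left out, the last holds). The fingers move at their own pace and stop on an object; FORCE is the grip in N (left out, the last holds). Time passes only in rows, so rows that do not move let the fingers close. It gives the time, the measured TCP pose, the force, the opening and the grip force at its end, in the units of the state.
- env.sense(): the state, without advancing time (a new reading comes with each control period).
- env.get_image(name): name is "side" or "top"; returns the picture (400x640x3 uint8, red, green, blue); there is no depth.
- env.camera_info(name): a dict with "K" (3x3 intrinsics, pixels), "dist" ([k1, k2, p1, p2, k3] as OpenCV has them; the pictures are not rectified), "T" (4x4, takes a point from camera to world coordinates). Camera axes: x right, y down, z forward; pixel columns grow to the right and rows downward; lengths in m; the calibration is good to about 2 mm. A picture is of the moment at which its call begins. camera_info takes no time and is no camera call.
- env.sign_off(): hands the job in; it is judged then, once.
Trained networks look in the newest picture that a camera, given by its name, has taken for a name from the list of things; names that differ only in an ending like _2 or _b are one class to them, and where a whole thing is asked for, a point or a joint stands for the part that bears it (a point fixed in the world has none). Each returns a list of dicts, best first, with "confidence" (0 to 1); they miss things now and then, are a little off and sometimes report something else, mostly with a low value. They report only what shows in the picture. A call takes as long as a camera call. They do not tell look-alikes from the thing itself.
- env.look_for(camera, target): "box" ([left, top, right, bottom] in pixels, round what is visible of it).
- env.tip_of(camera, target): "uv" ([column, row] in pixels: a listed point, or the origin of a listed thing).
The state is a dict: "clock": time; "joints": joint angles; "dq": joint speeds; "joint_torque": joint torques, N m; "ee_pos": TCP position; "orientation": TCP orientation; "ft_force": force on the tool from outside, world axes, zero at the start; "ft_torque": the same for the moment, N m; "gripper_width": finger opening in m; "grip_force": force on a finger pad.
Only numpy, scipy, OpenCV 4.12 (cv2) and the standard library are available. Lean on these libraries where they do the work, as an engineer would, in place of code of your own. Each camera call takes 0.05 s, during which the arm holds its last target. There are 200 camera calls.

## Working session

There is one attempt and no reset: what is moved stays moved. The work goes in short steps, Python scripts to look and compute and a shell command to move; the robot and the scene stay as the last step left them, time stands still between calls to the robot, and variables do not carry over. Pictures are saved under pics/ and viewed, at most 10 in all, crops included, and the job is handed in when it is done.

```bash
ls; mkdir -p pics; python3 - <<'E'
from bench import env
import cv2,numpy as np
for c in ["side","top"]:
    im=env.get_image(c); cv2.imwrite(f"pics/{c}0.png",im[:,:,::-1])
    i=env.camera_info(c); print(c,np.round(i["K"],1).tolist(),np.round(i["dist"],3),np.round(i["T"],3).tolist())
    for t in ["light_centre","light_top","mat_centre","base_centre","lamp_stem","instant_camera","film_carton","phone"]:
        print(t,[(np.round(d["uv"]).tolist(),round(d["confidence"],2)) for d in env.tip_of(c,t)][:4],[(np.round(d["box"]).tolist(),round(d["confidence"],2)) for d in env.look_for(c,t)][:3] if t!="mat_centre" else "")
s=env.sense();print(s)
E
```

```text
pics
side [[425.2, 0.0, 314.9], [0.0, 425.2, 204.6], [0.0, 0.0, 1.0]] [-0.075  0.     0.     0.     0.   ] [[1.0, -0.011, 0.013, 0.552], [-0.016, -0.775, 0.632, -0.816], [0.003, -0.632, -0.775, 1.221], [0.0, 0.0, 0.0, 1.0]]
light_centre [([318.0, 150.0], 0.92), ([329.0, 108.0], 0.49)] [([305.0, 132.0, 325.0, 163.0], 0.76), ([329.0, 92.0, 334.0, 120.0], 0.68), ([374.0, 256.0, 404.0, 307.0], 0.65)]
light_top [([317.0, 142.0], 0.98), ([333.0, 98.0], 0.48)] [([329.0, 91.0, 332.0, 118.0], 0.67), ([301.0, 134.0, 327.0, 167.0], 0.66)]
mat_centre [([289.0, 241.0], 0.93)] 
base_centre [([256.0, 353.0], 0.86), ([296.0, 322.0], 0.81)] [([239.0, 339.0, 272.0, 364.0], 0.58), ([284.0, 306.0, 309.0, 336.0], 0.56)]
lamp_stem [([368.0, 216.0], 0.67)] [([357.0, 159.0, 383.0, 225.0], 0.83), ([302.0, 134.0, 326.0, 169.0], 0.46)]
instant_camera [([385.0, 289.0], 0.58)] [([374.0, 254.0, 404.0, 304.0], 0.77)]
film_carton [([366.0, 340.0], 0.76)] [([346.0, 312.0, 390.0, 363.0], 0.9)]
phone [([267.0, 185.0], 0.67)] []
top [[421.1, 0.0, 321.5], [0.0, 421.1, 193.8], [0.0, 0.0, 1.0]] [-0.003  0.     0.     0.  
[... 1032 characters left out ...]
.31750184,  0.50748483, -0.23760814,  1.50017728,  0.12568432,
        1.14890483, -0.15482601]), 'dq': array([ 1.47929497e-03,  1.64485075e-03, -9.42020447e-05, -8.89780264e-04,
       -5.08747037e-04, -1.38168848e-04,  2.31708043e-03]), 'joint_torque': array([ 1.51594591e-04, -6.20354819e+01, -2.18512259e+00, -2.49960476e+01,
        1.38563354e-02,  2.29422534e-03,  2.28247040e-05]), 'ee_pos': array([ 0.21945084, -0.58520462,  0.23129253]), 'orientation': array([ 3.14159106e+00, -2.77783400e-05,  3.58742837e-01]), 'ft_force': array([-0.02157018,  0.38766903, -0.48571994]), 'ft_torque': array([ 0.00480519, -0.00876316,  0.00158804]), 'grip_force': 0.0, 'gripper_width': 0.08551964086379749}
```

View pics/side0.png

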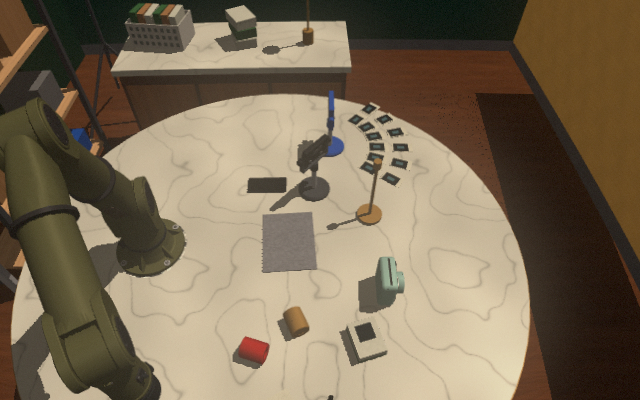

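View pics/top0.png

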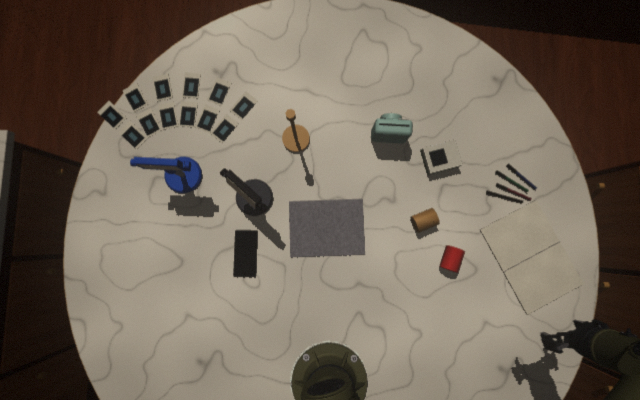

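The side view shows the black light at (316,152), mat at (289,241), the brass base at (296,321), and the red look-alike at (254,350). In the top view the light is at (245,190), the mat at (327,228), the base at (425,219). Now zooming in on base and light, and measuring positions.

```bash
cat > h.py <<'E'
from bench import env
import cv2,numpy as np
def cam(c):
    i=env.camera_info(c); return np.array(i["K"]),np.array(i["dist"]),np.array(i["T"])
def ray(c,uv):
    K,d,T=cam(c); p=cv2.undistortPoints(np.array([[uv]],float),K,d)[0,0]
    return T[:3,3],T[:3,:3]@np.array([p[0],p[1],1])
def at_z(c,uv,z):
    o,r=ray(c,uv); return o+r*(z-o[2])/r[2]
def tri(a,b):
    (o1,r1),(o2,r2)=ray("side",a),ray("top",b)
    s=np.linalg.lstsq(np.c_[r1,-r2],o2-o1,rcond=None)[0]
    p,q=o1+s[0]*r1,o2+s[1]*r2; return (p+q)/2,np.linalg.norm(p-q)
def proj(c,P):
    K,d,T=cam(c); W=np.linalg.inv(T); return cv2.projectPoints(np.atleast_2d(P).astype(float),cv2.Rodrigues(W[:3,:3])[0],W[:3,3],K,d)[0][:,0]
def crops(jobs,fn,s=6):
    ims=[]
    for c,u,v,w,h in jobs:
        im=env.get_image(c)[v:v+h,u:u+w,::-1]
        ims.append(cv2.resize(im,(400,300) ,interpolation=cv2.INTER_CUBIC))
    r=[np.hstack(ims[i:i+2]) for i in range(0,len(ims),2)]
    cv2.imwrite(fn,cv2.convertScaleAbs(np.vstack(r),alpha=1.7,beta=10))
E
python3 - <<'E'
from h import *
np.set_printoptions(precision=4,suppress=True)
crops([("side",262,292,64,48),("top",393,195,64,48),("side",272,114,96,72),("top",208,152,96,72)],"pics/c1.png")
for n,a,b in [("light_c",(318,150),(248,188)),("light_top",(317,142),(243,186)),("base",(296,322),(425,216)),("mat",(289,241),(327,224)),("stem",(368,216),(298,139)),("camera",(385,289),(385,135))]: print(n,*tri(a,b))
print("mat z3", at_z("side",(289,241),.003),at_z("top",(327,228),.003))
print("base z28", at_z("side",(296,322),.028),at_z("top",(425,218),.028))
# mat corners in both images
for c in ["side","top"]:
    im=cv2.cvtColor(env.get_image(c),cv2.COLOR_RGB2HSV)
    x=(289,241) if c=="side" else (327,228)
    g=(im[...,2]<125).astype(np.uint8); 
    g=cv2.morphologyEx(cv2.medianBlur(g,5),cv2.MORPH_OPEN,np.ones((9,9)))
    n,l,st,ce=cv2.connectedComponentsWithStats(g); k=l[x[1],x[0]]; print(c,st[k],ce[k],at_z(c,ce[k],.003))
    bx=cv2.boxPoints(cv2.minAreaRect(np.argwhere(l==k)[:,::-1].astype(np.float32))); print(np.array([at_z(c,p,.003) for p in bx]))
E
```

```text
light_c [0.5772 0.2396 0.2185] 0.012834846916717917
light_top [0.5762 0.2478 0.2481] 0.00790871557301344
base [ 0.5136 -0.2936  0.0325] 0.009599152143812123
mat [0.4834 0.0158 0.004 ] 0.00600004391861442
stem [0.7631 0.1181 0.0068] 0.0008498979692251649
camera [ 0.79   -0.1699 -0.0064] 0.005561853745413413
mat z3 [0.4804 0.016  0.003 ] [0.4736 0.0159 0.003 ]
base z28 [ 0.5087 -0.2923  0.028 ] [ 0.5123 -0.2941  0.028 ]
side [     0      0    531    400 115144] [304.1792 243.254 ] [0.5329 0.0059 0.003 ]
[[-1.5418  2.0044  0.003 ]
 [ 2.007   1.884   0.003 ]
 [ 1.1576 -0.5267  0.003 ]
 [-0.327  -0.5181  0.003 ]]
top [ 289  199   76   58 4174] [326.346  227.6893] [0.4745 0.018  0.003 ]
[[ 0.5584  0.1439  0.003 ]
 [ 0.573  -0.0978  0.003 ]
 [ 0.3923 -0.1066  0.003 ]
 [ 0.3783  0.1317  0.003 ]]
```

View pics/c1.png

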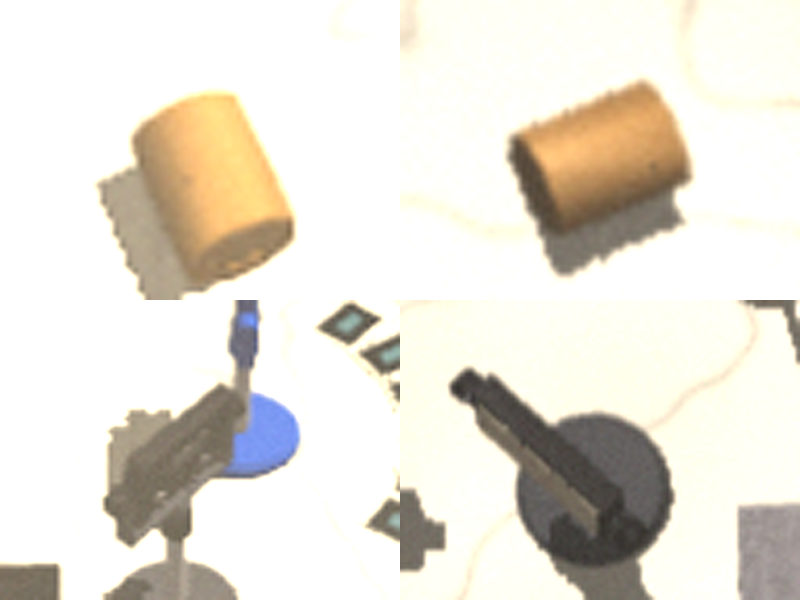

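The crop shows the base's axis clearly, with the brass end nearest the side camera at (300,334) side px. The light's pale face points away from the mat and is tipped up. I need a bigger stretch of both to tell the socket end and the panel pose.

```bash
python3 - <<'E'
from h import *
np.set_printoptions(precision=3,suppress=True,linewidth=200)
print("foot",at_z("top",(255.3,197.6),.014))
t=np.mean([env.get_image("top").astype(float) for _ in range(3)],0); s=np.mean([env.get_image("side").astype(float) for _ in range(3)],0)
print(s[318:340,286:312].sum(2).astype(int)//3)
print(t[206:234,410:440].sum(2).astype(int)//3)
def c(im,u,v,w,h,a):
    x=im[v:v+h,u:u+w,::-1]; return cv2.convertScaleAbs(cv2.resize(x,(400,300),interpolation=cv2.INTER_CUBIC),alpha=a)
cv2.imwrite("pics/c2.png",np.vstack([np.hstack([c(s,280,303,32,36*24//36,1.5) ,c(t,408,206,36,27,2)]),np.hstack([c(s,292,126,56,42,2.5),c(t,214,162,48,36,3)])]))
E
```

```text
foot [0.565 0.249 0.014]
[[ 75  79  84  88  94  98 102 107 110 113 116 119 118 122 122 120 118 113 109 143 177 186 187 188 187 187]
 [ 73  77  81  85  90  97 102 106 110 114 116 116 118 120 121 119 121 113 111 118 163 187 187 187 186 187]
 [ 73  75  80  84  88  88  93 104 108 111 114 116 117 120 121 122 120 116 113 109 141 177 186 188 188 187]
 [ 71  74  79  83  87  89  93 102 106 110 113 114 116 118 121 122 121 118 113 109 128 169 188 187 187 188]
 [ 69  73  76  80  85  90  95 102 105 110 113 114 117 117 120 121 120 117 115 111 116 146 177 187 188 187]
 [ 73  73  74  78  83  88  94 100 106 108 110 113 114 117 119 120 122 119 116 111 109 128 169 188 188 188]
 [ 80  69  73  77  80  88  92  97 102 108 111 112 114 116 116 120 121 121 117 113 109 115 153 182 189 188]
 [ 83  72  71  75  78  86  90  97 102 106 111 111 113 115 117 117 119 120 118 115 111 107 133 173 189 187]
 [ 86  77  71  75  77  83  88  96  99 105 108 111 112 113 115 117 120 119 111 106 102  99 107 160 187 188]
 [ 87  79  72  72  76  80  85  93  96 104 108 109 112 112 112 107 102  92  84  82  79  79  79 151 189 188]
 [ 87
[... 4024 characters left out ...]
 56  55  52  51  48  46  45  44  45  47  55  56  58  61  60  61  62  69 110 152 155]
 [156 158 153 129  74  44  38  39  45  50  50  46  46  43  43  44  47  53  55  58  60  60  61  61  61  61  60  80 142 152]
 [154 153 152 147 120  59  40  39  41  46  45  46  44  47  49  56  57  59  60  60  62  61  63  61  63  62  63  79 114 152]
 [143 142 142 144 134  68  47  40  40  44  44  48  55  58  57  61  62  62  63  64  64  62  62  64  72  75  87 133 141 158]
 [142 141 143 147 141  82  58  52  48  47  56  59  62  61  62  62  64  62  62  62  62  64  73  87 132 139 142 156 159 162]
 [152 151 153 154 152 128  72  58  57  59  61  62  62  61  62  62  63  61  66  74  76  87 133 141 157 158 159 161 160 162]]
```

View pics/c2.png

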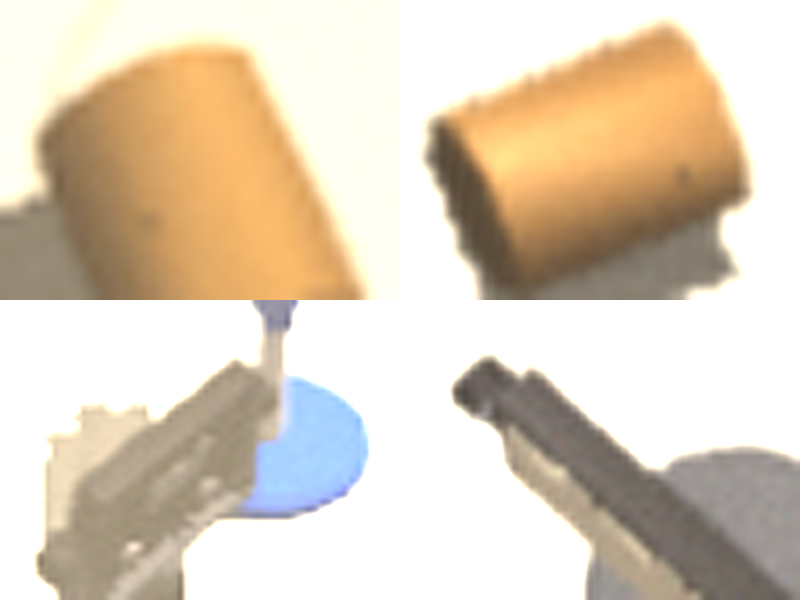

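The base's end facing the side camera, around (300,332), shows a lighter lower-inner-wall patch inside the face. The other end is plain, so the socket looks to be at the -y end; I'll recheck once it is upright. Next is fitting the panel pose from its corners.

```bash
cat > fit.py <<'E'
from h import *
from scipy.optimize import least_squares
def panel(p,P):  # p=x,y,heading,tilt
    x,y,a,t=p; P=np.array(P,float)/1000
    Rt=np.array([[np.cos(t),0,np.sin(t)],[0,1,0],[-np.sin(t),0,np.cos(t)]])
    Rz=np.array([[np.cos(a),-np.sin(a),0],[np.sin(a),np.cos(a),0],[0,0,1]])
    return P@(Rz@Rt).T+[x,y,.2]
def fit(T,S,p0,loss="soft_l1"):
    f=lambda p:np.concatenate([(proj(c,panel(p,[q[0] for q in L]))-[q[1] for q in L]).ravel() for c,L in (("top",T),("side",S)) if L])
    r=least_squares(f,p0,loss=loss,x_scale=[.01,.01,.1,.1]); return r.x,f(r.x).reshape(-1,2)
E
python3 - <<'E'
from fit import *
np.set_printoptions(precision=3,suppress=True)
T=[((-10,-60,40),(230.2,170.6)),((10,-60,40),(226.6,177)),((10,-60,-40),(227.8,182.4)),((10,60,40),(257.2,202.4)),((10,60,-40),(255.3,207.9)),((-10,60,40),(261.3,197.6))]
S=[((-10,-60,40),(330.5,138.6)),((10,-60,40),(325.6,134.7)),((10,60,40),(303.2,151.2)),((-10,-60,-40),(327.7,154))]
for A,B in((T,[]),(T,S)):
    p,r=fit(A,B,[.565,.249,2.41,-.2]); print(p,np.degrees(p[2:]));print(r.T)
print("top edge",panel(p,[(0,0,40)]))
# base axis
m=[at_z("side",q,.04)[:2] for q in((299.2,307),(308.8,327))]; d=m[1]-m[0]; print("base heading",np.degrees(np.arctan2(d[1],d[0])))
# visual: overlay on crops, base box too
C=np.array([(a,b,c) for a in(-10,10) for b in(-60,60) for c in(-40,40)])
ims=[]
for c,o in(("top",(205,150,72,54)),("side",(285,118,72,54)),("top",(400,195,48,36)),("side",(274,300,48,36))):
    im=env.get_image(c)[:,:,::-1]; u,v,w,h=o; k=400/w
    im=cv2.convertScaleAbs(cv2.resize(im[v:v+h,u:u+w],(400,300),interpolation=cv2.INTER_CUBIC),alpha=1.8)
    if c and len(ims)<2: X=panel(p,C); E=[(i,j) for i in range(8) for j in range(i) if bin(i^j).count("1")==1]
    else:
        a=np.radians(-66.4); ax=np.array([np.cos(a),np.sin(a),0]); n=np.array([-ax[1],ax[0],0]); r=28/np.cos(np.pi/8)/1000
        X=np.array([np.array([.512,-.294,.028])+s*.036*ax+r*(np.cos(q)*n+np.sin(q)*np.array([0,0,1])) for s in(-1,1) for q in np.pi/8+np.arange(8)*np.pi/4])
        E=[(i+8*s,(i+1)%8+8*s) for i in range(8) for s in(0,1)]+[(i,i+8) for i in range(8)]
    uv=((proj(c,X)-[u-.5,v-.5])*k).astype(int)
    for i,j in E: cv2.line(im,tuple(map(int,uv[i])),tuple(map(int,uv[j])),(0,0,255) if X[i][2]<.1 and i>=8 and j>=8 or X[i][2]>.1 and C[i][0]>0 and C[j][0]>0 else (0,200,0),1)
    ims.append(im)
cv2.imwrite("pics/c3.png",np.vstack([np.hstack(ims[:2]),np.hstack(ims[2:])]))
E
```

```text
[ 0.568  0.252  2.461 -0.152] [141.009  -8.711]
[[-1.014 -2.558 -0.457  0.351  3.415  1.291]
 [-1.244 -2.314 -0.268  1.133  1.269  0.444]]
[ 0.571  0.252  2.399 -0.185] [137.454 -10.589]
[[ 0.662 -1.223 -0.073 -0.235  2.011  1.044 -0.746 -0.159 -1.369 -1.717]
 [-3.694 -5.151 -2.484  0.311  0.961 -0.015 -1.433 -0.889  0.612 -2.193]]
top edge [[0.577 0.247 0.239]]
base heading -66.06702507809774
```

View pics/c3.png

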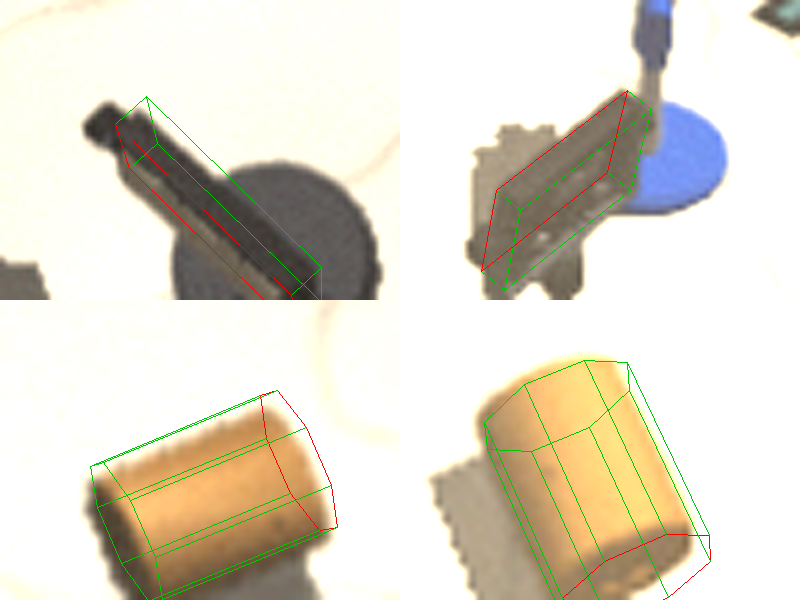

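The overlay shows the panel fit is good to about 4 mm at heading ~139°, tilt about -10°. The socket opening is visible on the -y end of the base in the side view at (610,570) in the crop. The base centre is about (0.508,-0.291). Moving off now: up and turning to yaw 49.5°.

```bash
cat > go.py <<'E'
import sys; from h import *
s=env.sense(); p=s["ee_pos"]; y=s["orientation"][2]
d=np.array(list(map(float,sys.argv[1:4])))-p; c,n=np.cos(y),np.sin(y)
print("shift mm",np.round(1000*np.array([c*d[0]+n*d[1],n*d[0]-c*d[1],-d[2]]),1),"turn",round((np.degrees(-(float(sys.argv[4])-np.degrees(y)))+180)%360-180,1) if len(sys.argv)>4 else "","yaw",round(np.degrees(y),1),"rp",np.round(s["orientation"][:2],3),"q7",round(s["joints"][6],2),"t",s["clock"],"w",round(s["gripper_width"],4),"F",np.round(s["ft_force"],1),"pos",np.round(p,4))
E
python3 -m jog '[[[0,0,-30],-7],[[0,0,-30],-7],[[0,0,-30],-7],[[0,0,-30],-7]]' 1; python3 go.py .573 .246 .33 49.5
```

```text
clock: 2.8
ee_pos: [0.2193, -0.585, 0.3526]
orientation: [3.142, 0.0, 0.852]
ft_force: [0.3, -0.3, -0.4]
gripper_width: 0.0854
grip_force: 0.0
shift mm [ 858.4 -280.7   22.6] turn -37.8 yaw 48.8 rp [3.142 0.   ] q7 0.31 t 2.8 w 0.0854 F [ 0.3 -0.3 -0.4] pos [ 0.2193 -0.585   0.3526]
```

```bash
sed -i 's/np.degrees(-(float(sys.argv\[4\])-np.degrees(y)))/(np.degrees(y)-float(sys.argv[4]))/' go.py
python3 -m jog '[[[47,-15,0],0],[[47,-15,0],0],[[47,-15,0],0],[[47,-15,0],0],[[47,-15,0],0],[[47,-15,0],0],[[47,-15,0],0],[[47,-15,0],0]]'; python3 go.py .573 .246 .33 49.5
```

```text
clock: 3.6
ee_pos: [0.3787, -0.222, 0.3516]
orientation: [3.141, 0.0, 0.847]
ft_force: [1.4, 0.2, -0.5]
gripper_width: 0.0855
grip_force: 0.0
shift mm [ 479.4 -164.3   21.6] turn -1.0 yaw 48.5 rp [3.141 0.   ] q7 -0.35 t 3.6 w 0.0855 F [ 1.4  0.2 -0.5] pos [ 0.3787 -0.222   0.3516]
```

```bash
python3 -m jog '[[[47,-16,0],0],[[47,-16,0],0],[[47,-16,0],0],[[47,-16,0],0],[[47,-16,0],0],[[47,-16,0],0],[[47,-16,0],0],[[47,-16,0],-1]]'; python3 -m jog '[[[20,-10,0],0],[[10,0,0],0],[[0,0,0],0]]';python3 go.py .573 .246 .31 49.5
```

```text
clock: 4.4
ee_pos: [0.5319, 0.1444, 0.3514]
orientation: [3.141, -0.0, 0.864]
ft_force: [1.0, -0.2, 0.4]
gripper_width: 0.0853
grip_force: 0.0
clock: 4.7
ee_pos: [0.5435, 0.1723, 0.3509]
orientation: [-3.141, 0.0, 0.866]
ft_force: [-0.9, -1.2, 0.8]
gripper_width: 0.0856
grip_force: 0.0
shift mm [ 75.2 -25.3  40.9] turn 0.1 yaw 49.6 rp [-3.141  0.   ] q7 -1.34 t 4.7 w 0.0856 F [-0.9 -1.2  0.8] pos [0.5435 0.1723 0.3509]
```

```bash
python3 -m jog '[[[38,-13,0],0],[[37,-12,0],0],[[0,0,40],0],[[0,0,0],0]]' 1; python3 go.py .573 .246 .222 49.5
python3 - <<'E'
from fit import *
ims=[]
for c,o in(("top",(195,130,96,72)),("side",(275,88,96,72))):
    im=env.get_image(c)[:,:,::-1]; u,v,w,h=o; ims.append(cv2.convertScaleAbs(cv2.resize(im[v:v+h,u:u+w],(400,300),interpolation=cv2.INTER_CUBIC),alpha=1.8))
cv2.imwrite("pics/c4.png",np.hstack(ims))
E
```

```text
clock: 5.1
ee_pos: [0.5716, 0.2421, 0.3069]
orientation: [-3.14, 0.008, 0.864]
ft_force: [-0.0, -0.6, -0.3]
gripper_width: 0.0856
grip_force: 0.0
shift mm [ 3.9 -1.4 84.9] turn 0.0 yaw 49.5 rp [-3.14   0.008] q7 -1.46 t 5.1 w 0.0856 F [-0.  -0.6 -0.3] pos [0.5716 0.2421 0.3069]
```

View pics/c4.png

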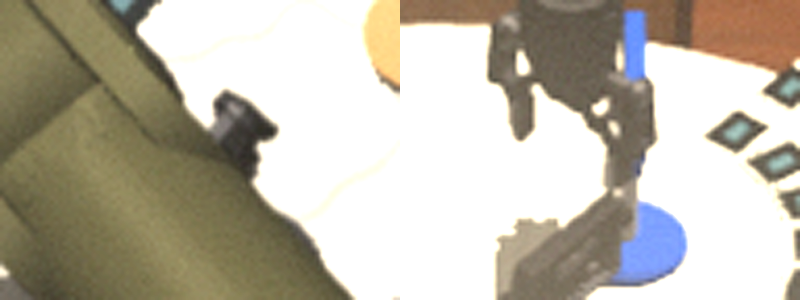

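The picture shows the two fingers either side of the panel's top edge in the side crop, at (520,130) and (625,190), with their midpoint above the edge. Descending.

```bash
python3 -m jog '[[[4,-1,30],0],[[0,0,28],0],[[0,0,25],0],[[0,0,0],0]]' 1; python3 -m jog '[[[0,0,0],0],[[0,0,0],0],[[0,0,0],0],[[0,0,0],0],[[0,0,0],0],[[0,0,0],0],[[0,0,0],0]]' 0.1 30;  python3 go.py .573 .246 .222 49.5
```

```text
clock: 5.6
ee_pos: [0.5746, 0.2459, 0.2273]
orientation: [3.141, 0.004, 0.862]
ft_force: [-0.2, -0.7, 0.2]
gripper_width: 0.0848
grip_force: 0.0
clock: 6.3
ee_pos: [0.5742, 0.25, 0.2298]
orientation: [-3.141, -0.001, 0.866]
ft_force: [-3.0, -0.5, 7.2]
gripper_width: 0.0203
grip_force: 29.7
shift mm [-3.8  1.7  7.8] turn 0.1 yaw 49.6 rp [-3.141e+00 -1.000e-03] q7 -1.52 t 6.3 w 0.0203 F [-3.  -0.5  7.2] pos [0.5742 0.25   0.2298]
```

```bash
python3 -m jog '[[[0,0,0],-6],[[0,0,0],-6],[[0,0,0],-6],[[0,0,0],-6],[[0,0,0],0]]';  python3 go.py .571 .252 .23 159
```

```text
clock: 6.8
ee_pos: [0.5758, 0.253, 0.2301]
orientation: [3.14, -0.008, 1.289]
ft_force: [3.5, 9.0, 2.0]
gripper_width: 0.02
grip_force: 28.5
shift mm [-2.3 -4.4  0.1] turn -85.1 yaw 73.9 rp [ 3.14  -0.008] q7 -1.15 t 6.8 w 0.02 F [3.5 9.  2. ] pos [0.5758 0.253  0.2301]
```

```bash
python3 -m jog '[[[2,0,0],-6],[[0,0,0],-6],[[0,0,0],-6],[[0,0,0],-6],[[0,0,0],-6],[[0,0,0],0]]';  python3 go.py .571 .252 .23 159
```

```text
clock: 7.4
ee_pos: [0.5758, 0.2569, 0.2305]
orientation: [3.135, -0.01, 1.814]
ft_force: [2.4, 13.0, 1.3]
gripper_width: 0.0204
grip_force: 27.8
shift mm [-3.6 -5.8  0.5] turn -55.1 yaw 103.9 rp [ 3.135 -0.01 ] q7 -0.71 t 7.4 w 0.0204 F [ 2.4 13.   1.3] pos [0.5758 0.2569 0.2305]
```

```bash
python3 -m jog '[[[4,0,0],-6],[[0,0,0],-6],[[0,0,0],-6],[[0,0,0],-6],[[0,0,0],0]]';  python3 go.py .571 .252 .23 159;  python3 -m jog '[[[0,0,0],-8],[[0,0,0],-8],[[0,0,0],-8],[[0,0,0],-7],[[0,0,0],0],[[0,0,0],0]]';  python3 go.py .571 .252 .23 159
```

```text
clock: 7.9
ee_pos: [0.5747, 0.2598, 0.2306]
orientation: [3.133, -0.005, 2.232]
ft_force: [1.7, 9.4, 4.4]
gripper_width: 0.0203
grip_force: 27.8
shift mm [-3.8 -7.7  0.6] turn -31.1 yaw 127.9 rp [ 3.133 -0.005] q7 -0.35 t 7.9 w 0.0203 F [1.7 9.4 4.4] pos [0.5747 0.2598 0.2306]
clock: 8.5
ee_pos: [0.5719, 0.2616, 0.2311]
orientation: [3.131, -0.004, 2.773]
ft_force: [-5.5, 12.6, 7.5]
gripper_width: 0.0195
grip_force: 27.8
shift mm [-2.6 -9.3  1.1] turn -0.1 yaw 158.9 rp [ 3.131 -0.004] q7 0.11 t 8.5 w 0.0195 F [-5.5 12.6  7.5] pos [0.5719 0.2616 0.2311]
```

```bash
python3 -m jog '[[[0,0,0],0],[[0,0,0],0],[[0,0,0],0],[[0,0,6],0],[[0,0,6],0],[[0,0,0],0]]' 0.47;  python3 go.py .556 .221 .219 158.9
```

```text
clock: 9.1
ee_pos: [0.574, 0.2539, 0.2149]
orientation: [-3.14, -0.001, 2.767]
ft_force: [0.2, 0.2, -0.5]
gripper_width: 0.0401
grip_force: 0.0
shift mm [  4.7 -37.2  -4.1] turn -0.4 yaw 158.5 rp [-3.14e+00 -1.00e-03] q7 0.1 t 9.1 w 0.0401 F [ 0.2  0.2 -0.5] pos [0.574  0.2539 0.2149]
```

```bash
python3 -m jog '[[[4,0,-3],0],[[0,-10,0],0],[[0,-10,0],0],[[0,-9,0],0],[[0,-8,0],0],[[0,0,0],0],[[0,0,0],0]]' ;  python3 go.py .556 .221 .219 158.9
```

```text
clock: 9.8
ee_pos: [0.5565, 0.2229, 0.2206]
orientation: [3.139, 0.0, 2.768]
ft_force: [-2.0, 3.4, 4.8]
gripper_width: 0.0401
grip_force: 2.8
shift mm [-0.2 -2.   1.6] turn -0.3 yaw 158.6 rp [3.139 0.   ] q7 0.12 t 9.8 w 0.0401 F [-2.   3.4  4.8] pos [0.5565 0.2229 0.2206]
```

```bash
python3 -m jog '[[[0,4,0],0],[[0,0,-30],0],[[0,0,-40],0],[[0,0,-40],0],[[-10,-35,0],0],[[-14,-47,0],0],[[-14,-47,0],0],[[-14,-47,0],0]]' 1;  python3 -m jog '[[[-14,-47,0],0],[[-14,-47,0],0],[[-14,-47,0],0],[[-14,-47,0],0],[[-14,-47,0],0],[[-10,-40,0],0],[[0,0,0],0]]'; python3 go.py .508 -.291 .2 113.7
python3 - <<'E'
from fit import *
ims=[]
for c,o in(("top",(215,166,60,45)),("side",(285,128,60,45))):
    im=env.get_image(c)[:,:,::-1]; u,v,w,h=o; ims.append(cv2.convertScaleAbs(cv2.resize(im[v:v+h,u:u+w],(400,300),interpolation=cv2.INTER_CUBIC),alpha=2))
    raw=ims[-1].copy()
    for p,col in(((.569,.255,np.radians(-111.1),np.radians(37)),(0,0,255)),):
        C=np.array([(a,b,d) for a in(-10,10) for b in(-60,60) for d in(-40,40)])
        uv=((proj(c,panel(p,C))-[u-.5,v-.5])*400/w).astype(int)
        for i in range(8):
            for j in range(i):
                if bin(i^j).count("1")==1: cv2.line(raw,tuple(map(int,uv[i])),tuple(map(int,uv[j])),(0,0,255) if i>3 and j>3 else (0,200,0),1)
    ims.append(raw)
cv2.imwrite("pics/c5.png",np.vstack([np.hstack(ims[:2]),np.hstack(ims[2:])]))
E
```

```text
clock: 10.6
ee_pos: [0.542, 0.04, 0.3287]
orientation: [-3.139, -0.0, 2.767]
ft_force: [1.4, -0.5, -0.2]
gripper_width: 0.0854
grip_force: 0.0
clock: 11.3
ee_pos: [0.5145, -0.251, 0.327]
orientation: [-3.139, -0.003, 2.755]
ft_force: [0.1, 0.4, -0.3]
gripper_width: 0.0857
grip_force: 0.0
shift mm [ -9.  -39.5 127. ] turn 44.2 yaw 157.9 rp [-3.139e+00 -3.000e-03] q7 0.98 t 11.3 w 0.0857 F [ 0.1  0.4 -0.3] pos [ 0.5145 -0.251   0.327 ]
```

View pics/c5.png

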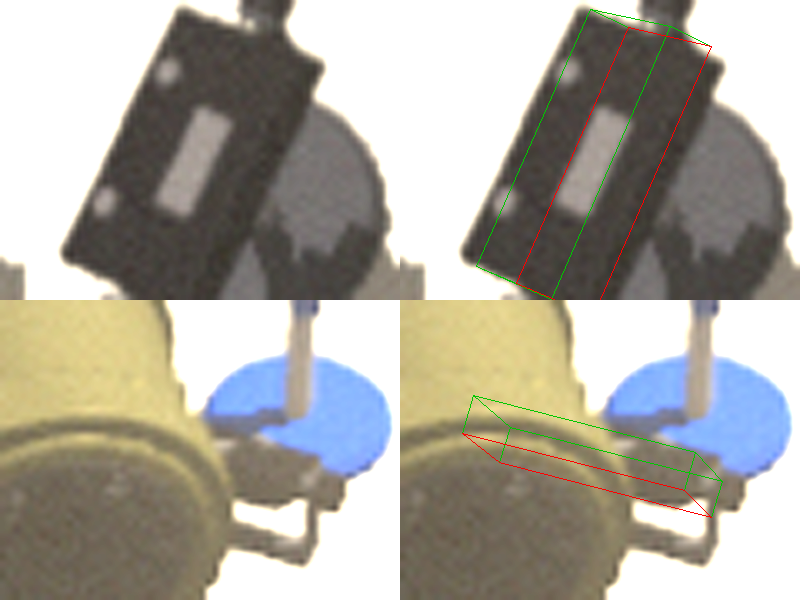

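```bash
python3 - <<'E'
from fit import *
np.set_printoptions(precision=3,suppress=True)
f=lambda x,y:(215+x/6.667-.5,166+y/6.667-.5)
T=[((-10,60,-40),f(183,8)),((10,60,40),f(322,68)),((-10,-60,-40),f(65,252))]
for piv in((.569,.255),(.567,.252),None):
    if piv:
        r=least_squares(lambda q:(proj("top",panel([*piv,*q],[t[0] for t in T]))-[t[1] for t in T]).ravel(),[-1.94,.65])
        print(piv,np.degrees(r.x),r.fun.reshape(-1,2).T)
    else:
        p,e=fit(T,[],[.569,.255,-1.94,.65],"linear"); print(p,np.degrees(p[2:]),e.T)
im=cv2.cvtColor(env.get_image("side"),cv2.COLOR_RGB2GRAY)
E
```

```text
(0.569, 0.255) [-114.06    46.184] [[ 0.778  0.628 -0.679]
 [-0.81  -1.326  0.523]]
(0.567, 0.252) [-112.846   49.593] [[ 0.779  1.878  0.096]
 [-0.335 -0.724  1.458]]
[ 0.567  0.256 -1.996  0.799] [-114.381   45.803] [[ 0.667  0.335 -1.003]
 [-0.266 -0.701  0.968]]
```

```bash
python3 -m jog '[[[45,-18,0],0],[[45,-18,0],0],[[45,-18,0],0],[[0,0,0],0]]'; python3 - <<'E'
from fit import *
np.set_printoptions(precision=3,suppress=True)
p=(.568,.255,np.radians(-114),np.radians(46)); ims=[]
for c,o in(("top",(215,166,60,45)),("side",(285,128,60,45))):
    im=env.get_image(c)[:,:,::-1]
    for t in("light_centre","light_top"): print(c,t,[(np.round(d["uv"],1),round(d["confidence"],2)) for d in env.tip_of(c,t)], proj(c,panel(p,[(0,0,0),(0,0,40)])))
    u,v,w,h=o; ims.append(cv2.convertScaleAbs(cv2.resize(im[v:v+h,u:u+w],(400,300),interpolation=cv2.INTER_CUBIC),alpha=2.5))
    raw=ims[-1].copy()
    C=np.array([(a,b,d) for a in(-10,10) for b in(-60,60) for d in(-40,40)])
    uv=((proj(c,panel(p,C))-[u-.5,v-.5])*400/w).astype(int)
    for i in range(8):
        for j in range(i):
            if bin(i^j).count("1")==1: cv2.line(raw,tuple(map(int,uv[i])),tuple(map(int,uv[j])),(0,0,255) if i>3 and j>3 else (0,200,0),1)
    ims.append(raw)
cv2.imwrite("pics/c6.png",np.vstack([np.hstack(ims[:2]),np.hstack(ims[2:])]))
E
python3 go.py .508 -.291 .2 113.7
```

```text
clock: 11.85
ee_pos: [0.3648, -0.2445, 0.3286]
orientation: [-3.135, -0.005, 2.761]
ft_force: [0.1, -0.4, 0.4]
gripper_width: 0.0852
grip_force: 0.0
top light_centre [(array([159.6, 165.5]), 0.93), (array([245.4, 188.5]), 0.71)] [[243.213 189.652]
 [250.904 192.956]]
top light_top [(array([155.3, 158.3]), 0.89), (array([250.9, 195.7]), 0.73), (array([326.8, 226.9]), 0.39)] [[243.213 189.652]
 [250.904 192.956]]
side light_centre [(array([313.1, 147. ]), 0.85)] [[313.381 151.161]
 [310.02  150.6  ]]
side light_top [(array([309. , 151.3]), 0.88), (array([331.6,  94.8]), 0.59)] [[313.381 151.161]
 [310.02  150.6  ]]
shift mm [-143.8    3.4  129.5] turn 45.1 yaw 158.8 rp [3.14e+00 1.00e-03] q7 1.25 t 12.15 w 0.0852 F [-0.6 -0.3  0.6] pos [ 0.3727 -0.2421  0.3295]
```

View pics/c6.png

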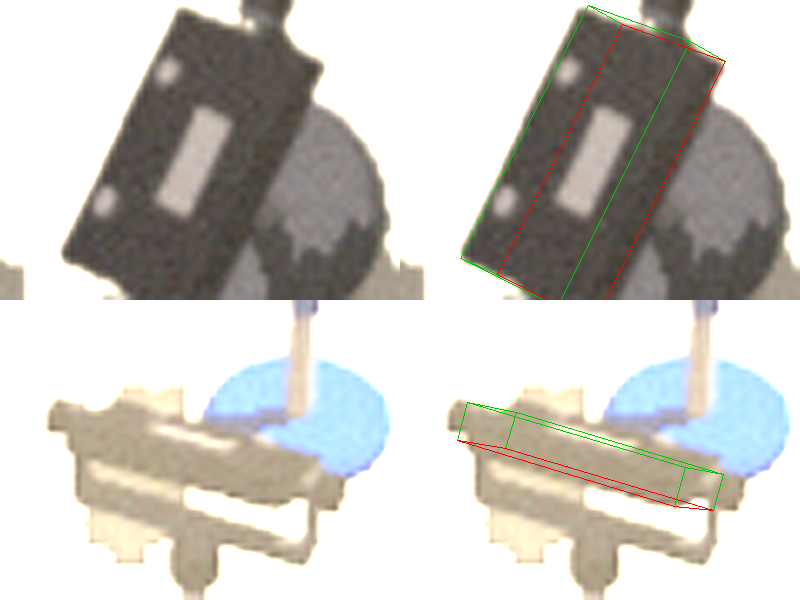

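The picture shows the panel over-tipped: the back and its label are visible in both views, so tilt is about 50° rather than 38°. I'll check the heading from the knobs at (292.3,145) and (335.8,155.7) side px, then go back and correct.

```bash
python3 - <<'E'
from fit import *
a,b=at_z("side",(292.3,145.05),.2),at_z("side",(335.8,155.7),.2); d=b-a; m=(a+b)/2
print(m,np.linalg.norm(d),"heading",np.degrees(np.arctan2(d[1],d[0]))-90)
# silhouette-based tilt in top with pivot from side, heading free
f=lambda x,y:(215+x/6.667-.5,166+y/6.667-.5)
T=[((-10,60,-40),f(183,8)),((10,60,40),f(322,68)),((-10,-60,-40),f(65,252))]
S=[((0,-82,0),(292.3,145.05)),((0,82,0),(335.8,155.7))]
p,e=fit(T,S,[.569,.255,-1.94,.65],"linear"); print(p,np.degrees(p[2:]),e)
n=np.array([np.cos(np.radians(-111)),np.sin(np.radians(-111))])
print("above straddle",np.array([.568,.255])+.027*n,"final",np.array([.5565,.2229])-.0077*n)
E
python3 go.py .5583 .2298 .30 159.2
```

```text
[0.56951295 0.25927065 0.2       ] 0.1597834878285921 heading -110.23678664024382
[ 0.56805428  0.25611638 -1.98061251  0.80500288] [-113.48073766   46.12326764] [[ 0.13148818 -0.46343699]
 [ 0.05734864 -1.21234308]
 [-0.94790582  1.059072  ]
 [-0.47741751 -0.36236699]
 [-0.23844149  1.68452449]]
above straddle [0.55832407 0.22979333] final [0.55925943 0.23008857]
shift mm [ -2.2 507.1  29.5] turn -0.4 yaw 158.8 rp [3.14e+00 1.00e-03] q7 1.25 t 12.15 w 0.0852 F [-0.6 -0.3  0.6] pos [ 0.3727 -0.2421  0.3295]
```

```bash
python3 -m jog '[[[0,48,0],0],[[0,48,0],0],[[0,48,0],0],[[0,48,0],0],[[0,48,0],0],[[0,48,0],0],[[0,48,0],0],[[0,48,0],0]]' 0.47;python3 -m jog '[[[0,48,0],0],[[0,48,0],0],[[0,20,0],0],[[0,0,0],0]]'; python3 go.py .5583 .2298 .26 159.2
```

```text
clock: 12.95
ee_pos: [0.5121, 0.1181, 0.3287]
orientation: [3.141, -0.001, 2.77]
ft_force: [-0.1, -1.0, 0.8]
gripper_width: 0.0403
grip_force: 0.0
clock: 13.35
ee_pos: [0.5529, 0.2284, 0.3281]
orientation: [3.14, -0.004, 2.776]
ft_force: [-0.9, 0.4, 0.2]
gripper_width: 0.0404
grip_force: 0.0
shift mm [-4.5  3.2 68.1] turn -0.1 yaw 159.1 rp [ 3.14  -0.004] q7 0.3 t 13.35 w 0.0404 F [-0.9  0.4  0.2] pos [0.5529 0.2284 0.3281]
```

```bash
python3 -m jog '[[[-4,0,30],0],[[0,0,30],0],[[0,0,0],0]]'; python3 go.py .5583 .2298 .22 159.2
```

```text
clock: 13.65
ee_pos: [0.5563, 0.2193, 0.2652]
orientation: [-3.136, -0.005, 2.769]
ft_force: [0.1, -0.6, 0.1]
gripper_width: 0.0399
grip_force: 0.0
shift mm [ 1.9 10.5 45.2] turn -0.6 yaw 158.6 rp [-3.136 -0.005] q7 0.26 t 13.65 w 0.0399 F [ 0.1 -0.6  0.1] pos [0.5563 0.2193 0.2652]
```

```bash
python3 -m jog '[[[0,6,0],0],[[0,5,0],0],[[0,0,20],0],[[0,0,15],0],[[0,0,10],0],[[0,0,0],0],[[0,0,0],0]]'; python3 go.py .5583 .2298 .22 159.2
```

```text
clock: 14.35
ee_pos: [0.5617, 0.2309, 0.2247]
orientation: [3.141, 0.0, 2.767]
ft_force: [0.0, -0.7, -0.0]
gripper_width: 0.0402
grip_force: 0.0
shift mm [ 2.7 -2.3  4.7] turn -0.6 yaw 158.6 rp [3.141 0.   ] q7 0.22 t 14.35 w 0.0402 F [ 0.  -0.7 -0. ] pos [0.5617 0.2309 0.2247]
```

```bash
python3 -m jog '[[[0,0,6],0],[[2,0,6],0],[[0,4,0],0],[[0,4,0],0],[[0,4,0],0],[[0,4,0],0],[[0,4,0],0],[[0,4,0],0]]';python3 -m jog '[[[0,0,0],0],[[0,0,0],0]]'; python3 go.py .5593 .2301 .22 159.2
```

```text
clock: 15.15
ee_pos: [0.5653, 0.2398, 0.2098]
orientation: [-3.112, 0.0, 2.761]
ft_force: [-18.1, -43.1, 19.0]
gripper_width: 0.0401
grip_force: 24.8
clock: 15.35
ee_pos: [0.5654, 0.2394, 0.2096]
orientation: [-3.112, 0.0, 2.76]
ft_force: [-16.4, -36.7, 15.1]
gripper_width: 0.0404
grip_force: 20.8
shift mm [  2.2 -10.9 -10.4] turn -1.0 yaw 158.2 rp [-3.112  0.   ] q7 0.18 t 15.35 w 0.0404 F [-16.4 -36.7  15.1] pos [0.5654 0.2394 0.2096]
```

```bash
python3 -m jog '[[[0,-8,0],0],[[0,-6,0],0],[[0,0,0],0],[[0,-8,0],0],[[0,0,0],0]]' 0.8; python3 go.py .5593 .2301 .205 159.2
```

```text
clock: 15.85
ee_pos: [0.5603, 0.2329, 0.2123]
orientation: [-3.141, -0.0, 2.767]
ft_force: [0.1, 0.8, -0.6]
gripper_width: 0.0684
grip_force: 0.0
shift mm [-0.1 -3.   7.3] turn -0.6 yaw 158.6 rp [-3.141 -0.   ] q7 0.2 t 15.85 w 0.0684 F [ 0.1  0.8 -0.6] pos [0.5603 0.2329 0.2123]
```

```bash
python3 -m jog '[[[0,8,0],0],[[0,6,0],0],[[0,0,7],0],[[0,4,0],0],[[0,4,0],0],[[0,4,0],0],[[0,4,0],0],[[0,0,0],0]]'; python3 go.py .5731 .2691 .205 159.2
```

```text
clock: 16.65
ee_pos: [0.5685, 0.2522, 0.2033]
orientation: [-3.121, -0.001, 2.764]
ft_force: [-13.0, -24.6, 10.2]
gripper_width: 0.0684
grip_force: 14.3
shift mm [ 1.9 17.4 -1.7] turn -0.8 yaw 158.4 rp [-3.121e+00 -1.000e-03] q7 0.17 t 16.65 w 0.0684 F [-13.  -24.6  10.2] pos [0.5685 0.2522 0.2033]
```

```bash
python3 -m jog '[[[0,0,-3],0],[[0,0,-3],0],[[0,0,-3],0],[[0,0,-3],0],[[0,0,0],0]]'; python3 go.py .5731 .2691 .22 159.2
```

```text
clock: 17.15
ee_pos: [0.5705, 0.2581, 0.217]
orientation: [-3.135, -0.0, 2.766]
ft_force: [-4.3, -10.1, 5.9]
gripper_width: 0.0683
grip_force: 5.4
shift mm [ 1.6 11.2 -3. ] turn -0.7 yaw 158.5 rp [-3.135 -0.   ] q7 0.18 t 17.15 w 0.0683 F [ -4.3 -10.1   5.9] pos [0.5705 0.2581 0.217 ]
```

```bash
python3 -m jog '[[[0,1,-2],0],[[0,1,-2],0],[[0,1,-2],0],[[0,1,-1],0],[[0,1,0],0],[[0,0,0],0]]'; python3 go.py .5731 .2691 .22 159.2;python3 -m jog '[[[0,-5,0],0],[[0,-5,0],0],[[0,-5,0],0],[[0,-4,0],0],[[0,0,5],0],[[0,0,5],0],[[0,0,0],0]]' .6; python3 go.py .5731 .2691 .22 159.2;
```

```text
clock: 17.75
ee_pos: [0.5732, 0.2657, 0.2244]
orientation: [-3.141, 0.0, 2.767]
ft_force: [-1.7, -4.0, 4.6]
gripper_width: 0.0681
grip_force: 2.6
shift mm [1.3 3.1 4.4] turn -0.6 yaw 158.6 rp [-3.141  0.   ] q7 0.19 t 17.75 w 0.0681 F [-1.7 -4.   4.6] pos [0.5732 0.2657 0.2244]
clock: 18.45
ee_pos: [0.566, 0.248, 0.2129]
orientation: [-3.14, -0.001, 2.767]
ft_force: [-0.8, -1.9, -1.5]
gripper_width: 0.0513
grip_force: 0.6
shift mm [ 1.1 22.2 -7.1] turn -0.6 yaw 158.6 rp [-3.14e+00 -1.00e-03] q7 0.19 t 18.45 w 0.0513 F [-0.8 -1.9 -1.5] pos [0.566  0.248  0.2129]
```

```bash
python3 -m jog '[[[0,-6,0],0],[[0,-6,0],0],[[0,-6,0],0],[[0,-3,0],0],[[0,-3,0],0],[[0,-3,0],0],[[0,0,0],0]]'; python3 go.py .5529 .2166 .22 159.2;python3 -m jog '[[[0,-1,0],0],[[0,-1,0],0],[[0,-1,0],0],[[0,-1,0],0],[[0,0,0],0],[[0,0,0],0]]'; python3 go.py .5529 .2166 .22 159.2;
```

```text
clock: 19.15
ee_pos: [0.5571, 0.2251, 0.2156]
orientation: [3.136, 0.001, 2.768]
ft_force: [0.9, 4.9, 2.3]
gripper_width: 0.0512
grip_force: 2.6
shift mm [ 0.8 -9.4 -4.4] turn -0.6 yaw 158.6 rp [3.136e+00 1.000e-03] q7 0.21 t 19.15 w 0.0512 F [0.9 4.9 2.3] pos [0.5571 0.2251 0.2156]
clock: 19.75
ee_pos: [0.5556, 0.2213, 0.2155]
orientation: [3.137, 0.001, 2.768]
ft_force: [1.4, 4.3, 2.1]
gripper_width: 0.051
grip_force: 2.3
shift mm [ 0.8 -5.4 -4.5] turn -0.6 yaw 158.6 rp [3.137e+00 1.000e-03] q7 0.21 t 19.75 w 0.051 F [1.4 4.3 2.1] pos [0.5556 0.2213 0.2155]
```

```bash
python3 -m jog '[[[0,4,0],0],[[0,3,0],0],[[0,0,-30],0],[[0,0,-40],0],[[0,0,-30],0],[[0,-20,0],0],[[0,-45,0],0],[[0,-48,0],0]]'; python3 -m jog '[[[0,-48,0],0],[[0,-48,0],0],[[0,-48,0],0],[[0,-30,0],0],[[0,0,0],0],[[0,0,0],0]]';  python3 - <<'E'
from fit import *
p=(.568,.256,np.radians(-111.5),np.radians(34)); ims=[]
for c,o in(("top",(215,166,60,45)),("side",(285,128,60,45))):
    im=env.get_image(c)[:,:,::-1]
    u,v,w,h=o; ims.append(cv2.convertScaleAbs(cv2.resize(im[v:v+h,u:u+w],(400,300),interpolation=cv2.INTER_CUBIC),alpha=2.5))
    raw=ims[-1].copy()
    C=np.array([(a,b,d) for a in(-10,10) for b in(-60,60) for d in(-40,40)])
    uv=((proj(c,panel(p,C))-[u-.5,v-.5])*400/w).astype(int)
    for i in range(8):
        for j in range(i):
            if bin(i^j).count("1")==1: cv2.line(raw,tuple(map(int,uv[i])),tuple(map(int,uv[j])),(0,0,255) if i>3 and j>3 else (0,200,0),1)
    ims.append(raw)
cv2.imwrite("pics/c7.png",np.vstack([np.hstack(ims[:2]),np.hstack(ims[2:])]))
E
python3 go.py .508 -.291 .2 113.7
```

```text
clock: 20.55
ee_pos: [0.5153, 0.1202, 0.3138]
orientation: [-3.141, -0.001, 2.769]
ft_force: [1.4, -1.2, -0.2]
gripper_width: 0.0516
grip_force: 0.0
clock: 21.15
ee_pos: [0.4523, -0.042, 0.3142]
orientation: [-3.141, -0.0, 2.765]
ft_force: [0.0, 0.1, 1.1]
gripper_width: 0.0514
grip_force: 0.0
shift mm [-142.8 -213.6  114.5] turn 44.9 yaw 158.6 rp [3.141 0.   ] q7 0.78 t 21.25 w 0.0514 F [-0.4 -0.2  1.1] pos [ 0.4528 -0.0401  0.3145]
```

View pics/c7.png

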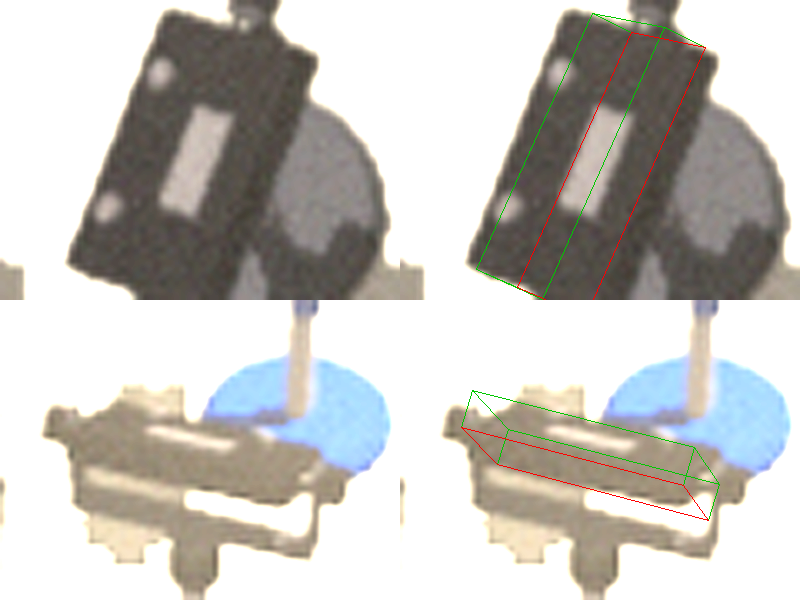

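Still about 49° tilt. The front finger slid over the edge, and the back finger was meeting the sloped back face with its tip. A better way is to press straight down on the back face behind the tilt axis. First I'll fit the present heading.

```bash
python3 - <<'E'
from fit import *
np.set_printoptions(precision=3,suppress=True)
f=lambda x,y:(215+x/6.667-.5,166+y/6.667-.5); g=lambda x,y:(285+x/6.667-.5,128+(y-300)/6.667-.5)
T=[((-10,60,-40),f(165,12)),((10,60,40),f(318,60)),((-10,-60,-40),f(70,262))]
for kn in((g(45,421),g(345,488)),):
    S=[((0,-82,0),kn[0]),((0,82,0),kn[1])]
    for A,B in((T,[]),(T,S)):
        p,e=fit(A,B,[.569,.255,-1.94,.8],"linear"); print(p,np.degrees(p[2:]),e.T)
    a,b=at_z("side",kn[0],.2),at_z("side",kn[1],.2); d=b-a; print((a+b)/2,np.degrees(np.arctan2(d[1],d[0]))-90)
n=np.array([np.cos(np.radians(-110)),np.sin(np.radians(-110))]); print("press",np.array([.568,.256])-.035*n)
E
python3 go.py .580 .289 .26 159.2
```

```text
[ 0.567  0.256 -1.908  0.862] [-109.325   49.413] [[ 0.75   0.263 -1.01 ]
 [-0.598 -0.713  1.303]]
[ 0.567  0.256 -1.907  0.856] [-109.265   49.047] [[ 0.637  0.049 -1.079 -0.324 -0.363]
 [-0.764 -0.969  1.142  0.179  0.565]]
[0.568 0.258 0.2  ] -108.62622082266098
press [0.58  0.289]
shift mm [  1.3 352.8  54.5] turn -0.6 yaw 158.6 rp [3.141 0.   ] q7 0.78 t 21.25 w 0.0514 F [-0.4 -0.2  1.1] pos [ 0.4528 -0.0401  0.3145]
```

```bash
python3 -m jog '[[[0,48,0],0],[[0,48,0],0],[[0,48,0],0],[[0,48,0],0],[[0,48,0],0],[[0,48,0],0],[[0,40,0],0],[[0,20,0],0]]' 0; python3 -m jog '[[[0,5,0],0],[[0,0,20],0],[[0,0,20],0],[[0,0,0],0]]';python3 go.py .580 .289 .21 159.2
```

```text
clock: 22.05
ee_pos: [0.5784, 0.2893, 0.3136]
orientation: [3.14, -0.002, 2.774]
ft_force: [-0.8, 0.6, 0.6]
gripper_width: -0.0
grip_force: 0.0
clock: 22.45
ee_pos: [0.5806, 0.2866, 0.2717]
orientation: [-3.138, -0.002, 2.769]
ft_force: [0.2, -0.4, 0.3]
gripper_width: 0.0001
grip_force: 0.0
shift mm [ 1.4  2.  61.7] turn -0.6 yaw 158.6 rp [-3.138e+00 -2.000e-03] q7 0.21 t 22.45 w 0.0001 F [ 0.2 -0.4  0.3] pos [0.5806 0.2866 0.2717]
```

```bash
python3 -m jog '[[[0,2,22],0],[[0,0,22],0],[[0,0,18],0],[[0,0,0],0]]'; python3 -m jog '[[[0,0,2],0],[[0,0,2],0],[[0,0,2],0]]';python3 -m jog '[[[0,0,2],0],[[0,0,2],0],[[0,0,2],0]]';python3 go.py .580 .289 .19 159.2
```

```text
clock: 22.85
ee_pos: [0.5818, 0.2882, 0.2109]
orientation: [-3.139, -0.001, 2.767]
ft_force: [-0.4, 0.2, -0.2]
gripper_width: 0.0001
grip_force: 0.0
clock: 23.15
ee_pos: [0.5826, 0.2896, 0.2075]
orientation: [3.14, 0.001, 2.767]
ft_force: [-0.2, -0.4, -0.2]
gripper_width: 0.0003
grip_force: 0.0
clock: 23.45
ee_pos: [0.5824, 0.2892, 0.2003]
orientation: [3.141, 0.0, 2.767]
ft_force: [0.0, -0.6, -0.1]
gripper_width: -0.0002
grip_force: 0.0
shift mm [ 2.2 -1.  10.3] turn -0.6 yaw 158.6 rp [3.141 0.   ] q7 0.15 t 23.45 w -0.0002 F [ 0.  -0.6 -0.1] pos [0.5824 0.2892 0.2003]
```

```bash
for i in 1 2; do :; done; python3 -m jog '[[[0,0,2],0],[[0,0,2],0]]'; python3 -m jog '[[[0,0,2],0],[[0,0,2],0]]';python3 -m jog '[[[0,0,2],0],[[0,0,0],0]]'
```

```text
clock: 23.65
ee_pos: [0.5824, 0.2892, 0.1961]
orientation: [-3.142, -0.0, 2.767]
ft_force: [-0.2, 0.3, 0.4]
gripper_width: -0.0002
grip_force: 0.0
clock: 23.85
ee_pos: [0.5825, 0.2894, 0.1926]
orientation: [3.141, 0.0, 2.767]
ft_force: [-0.7, -0.0, 4.2]
gripper_width: -0.0001
grip_force: 1.9
clock: 24.05
ee_pos: [0.5825, 0.2895, 0.1905]
orientation: [3.141, 0.0, 2.767]
ft_force: [0.5, 0.4, 2.6]
gripper_width: -0.0002
grip_force: 1.5
```

```bash
python3 -m jog '[[[0,0,1.5],0],[[0,0,1.2],0],[[0,0,0],0],[[0,0,0],0]]'; python3 - <<'E'
from fit import *
for c in("top","side"): env.get_image(c); print(c,[(t,[(np.round(d["uv"],1).tolist(),round(d["confidence"],2)) for d in env.tip_of(c,t)][:3]) for t in("light_centre","light_top")])
for t in(34,38,42): print(t,[proj(c,panel((.567,.256,np.radians(-109.3),np.radians(t)),[(0,0,0),(0,0,40)])).round(1).tolist() for c in("top","side")])
E
```

```text
clock: 24.45
ee_pos: [0.5824, 0.2893, 0.1875]
orientation: [3.141, -0.0, 2.767]
ft_force: [0.9, 1.0, 3.4]
gripper_width: -0.0001
grip_force: 1.5
top [('light_centre', [([295.0, 138.5], 0.61), ([158.8, 161.1], 0.56)]), ('light_top', [([154.1, 161.9], 0.69)])]
side [('light_centre', [([315.5, 147.5], 0.83), ([331.5, 112.1], 0.49), ([311.0, 151.7], 0.48)]), ('light_top', [([331.5, 100.8], 0.53), ([311.0, 150.8], 0.52)])]
34 [[[242.8, 190.0], [248.4, 191.5]], [[313.1, 151.0], [311.0, 148.2]]]
38 [[[242.8, 190.0], [249.2, 191.8]], [[313.1, 151.0], [310.8, 149.0]]]
42 [[[242.8, 190.0], [250.1, 192.2]], [[313.1, 151.0], [310.6, 149.8]]]
```

```bash
python3 -m jog '[[[0,0,-25],0],[[0,0,-40],0],[[0,0,-40],0],[[0,0,-25],0],[[0,0,0],7],[[0,0,0],8],[[0,0,0],8],[[0,0,0],8]]'; python3 -m jog '[[[0,0,0],7],[[0,0,0],7],[[0,0,0],0]]'; python3 go.py .518 -.314 .2 113.7
```

```text
clock: 25.55
ee_pos: [0.582, 0.2886, 0.3169]
orientation: [-3.14, 0.0, 2.22]
ft_force: [0.0, 0.5, -0.2]
gripper_width: -0.0005
grip_force: 0.0
clock: 25.85
ee_pos: [0.582, 0.2887, 0.3171]
orientation: [-3.14, 0.001, 1.98]
ft_force: [-0.7, -0.2, 0.0]
gripper_width: -0.0
grip_force: 0.0
shift mm [-527.5 -298.6  117.1] turn -0.2 yaw 113.5 rp [-3.14e+00  1.00e-03] q7 -0.46 t 25.85 w -0.0 F [-0.7 -0.2  0. ] pos [0.582  0.2887 0.3171]
```

```bash
python3 -m jog '[[[-42,-24,0],0],[[-42,-24,0],0],[[-42,-24,0],0],[[-42,-24,0],0],[[-42,-24,0],0],[[-42,-24,0],0],[[-42,-24,0],0],[[-42,-24,0],0]]' 1 20; python3 -m jog '[[[-42,-24,0],0],[[-42,-24,0],0],[[-30,-20,20],0],[[-15,-10,20],0],[[0,0,20],0],[[0,0,0],0]]'; python3 go.py .518 -.314 .12 113.7
python3 - <<'E'
from h import *
for c in("top","side"):
    env.get_image(c); print(c,[(np.round(d["uv"],1).tolist(),round(d["confidence"],2)) for d in env.tip_of(c,"base_centre")][:3])
E
```

```text
clock: 26.65
ee_pos: [0.5397, -0.0977, 0.3174]
orientation: [-3.141, 0.0, 1.986]
ft_force: [0.2, -0.9, 0.1]
gripper_width: 0.0855
grip_force: 0.0
clock: 27.25
ee_pos: [0.5186, -0.2458, 0.2547]
orientation: [-3.138, -0.004, 1.984]
ft_force: [-0.2, 1.4, -0.3]
gripper_width: 0.0855
grip_force: 0.0
shift mm [-62.2 -27.9 134.7] turn -0.0 yaw 113.7 rp [-3.138 -0.004] q7 0.4 t 27.25 w 0.0855 F [-0.2  1.4 -0.3] pos [ 0.5186 -0.2458  0.2547]
top [([425.5, 220.3], 0.95), ([450.9, 254.7], 0.66)]
side [([255.1, 353.8], 0.95), ([297.6, 321.0], 0.81), ([381.7, 290.0], 0.72)]
```

```bash
python3 -m jog '[[[-31,-14,0],0],[[-31,-14,0],0],[[0,0,40],0],[[0,0,30],0],[[0,0,0],0]]';python3 go.py .518 -.315 .018 113.7
```

```text
clock: 27.95
ee_pos: [0.5181, -0.3125, 0.185]
orientation: [-3.138, -0.004, 1.983]
ft_force: [-0.8, -0.3, -0.3]
gripper_width: 0.0855
grip_force: 0.0
shift mm [ -2.2  -1.1 167. ] turn -0.1 yaw 113.6 rp [-3.138 -0.004] q7 0.45 t 27.95 w 0.0855 F [-0.8 -0.3 -0.3] pos [ 0.5181 -0.3125  0.185 ]
```

```bash
python3 -m jog '[[[-2,-1,35],0],[[0,0,40],0],[[0,0,40],0],[[0,0,28],0],[[0,0,18],0],[[0,0,6],0],[[0,0,0],0]]';python3 go.py .518 -.315 .018 113.7; python3 -m jog '[[[0,0,0],0],[[0,0,0],0],[[0,0,0],0],[[0,0,0],0]]' 0.3 20; python3 go.py .518 -.315 .018 113.7
```

```text
clock: 28.65
ee_pos: [0.5208, -0.3152, 0.0217]
orientation: [3.141, 0.001, 1.983]
ft_force: [0.7, -0.9, -0.6]
gripper_width: 0.0851
grip_force: 0.0
shift mm [ 1.3 -2.5  3.7] turn -0.1 yaw 113.6 rp [3.141e+00 1.000e-03] q7 0.3 t 28.65 w 0.0851 F [ 0.7 -0.9 -0.6] pos [ 0.5208 -0.3152  0.0217]
clock: 29.05
ee_pos: [0.5201, -0.316, 0.0224]
orientation: [3.141, 0.002, 1.982]
ft_force: [-1.7, -1.2, 6.7]
gripper_width: 0.0557
grip_force: 20.1
shift mm [ 1.8 -1.6  4.4] turn -0.2 yaw 113.5 rp [3.141e+00 2.000e-03] q7 0.3 t 29.05 w 0.0557 F [-1.7 -1.2  6.7] pos [ 0.5201 -0.316   0.0224]
```

```bash
python3 -m jog '[[[5,0,-8],0],[[5,0,-7],0],[[7,0,-6],0],[[7,0,-6],0],[[0,0,0],0]]'; python3 go.py .518 -.315 .018 113.7; python3 - <<'E'
from h import *
np.set_printoptions(precision=1,suppress=True)
for c,(u,v,w,h) in(("side",(270,290,60,60)),("top",(400,190,55,60))):
    hsv=cv2.cvtColor(env.get_image(c),cv2.COLOR_RGB2HSV)[v:v+h,u:u+w]
    m=((hsv[...,0]>8)&(hsv[...,0]<22)&(hsv[...,1]>110)&(hsv[...,2]>50))
    for r in m[::2]: print("".join(".#"[int(x)] for x in r))
E
```

```text
clock: 29.55
ee_pos: [0.5102, -0.2918, 0.0487]
orientation: [3.141, 0.0, 1.984]
ft_force: [0.6, 0.7, -4.8]
gripper_width: 0.0553
grip_force: 22.3
shift mm [-24.4  -2.2  30.7] turn -0.0 yaw 113.7 rp [3.141 0.   ] q7 0.29 t 29.55 w 0.0553 F [ 0.6  0.7 -4.8] pos [ 0.5102 -0.2918  0.0487]
............................................................
............................................................
............................................................
............................................................
............................................................
............................................................
............................................................
............................................................
............................................................
............................................................
............................................................
............................................................
............................................................
.....................
[... 1995 characters left out ...]
............................
.........#################.............................
..........###############..............................
...........##########..................................
............####.......................................
.......................................................
.......................................................
.......................................................
.......................................................
.......................................................
.......................................................
.......................................................
.......................................................
```

```bash
python3 -m jog '[[[0,0,-5],0],[[0,0,-5],0],[[0,0,0],0]]' 0.655; python3 -m jog '[[[0,0,0],0],[[0,0,0],0]]' 0.66
```

```text
clock: 29.95
ee_pos: [0.5107, -0.2936, 0.0585]
orientation: [3.141, 0.001, 1.982]
ft_force: [-0.7, -0.8, -0.5]
gripper_width: 0.056
grip_force: 1.4
clock: 30.15
ee_pos: [0.5104, -0.2934, 0.0578]
orientation: [3.141, 0.0, 1.982]
ft_force: [-0.2, 0.5, 0.0]
gripper_width: 0.0563
grip_force: 0.0
```

```bash
python3 -m jog '[[[0,0,0],0],[[0,0,0],0],[[0,0,-40],0],[[0,0,-40],0],[[-45,0,-20],0],[[-45,0,0],0],[[-40,0,0],0],[[0,0,0],0]]' 1; python3 - <<'E'
from h import *
for c in("top","side"):
    im=env.get_image(c)
    pts=[(np.round(d["uv"],1).tolist(),round(d["confidence"],2)) for d in env.tip_of(c,"base_centre")][:3]
    bx=[(np.round(d["box"],1).tolist(),round(d["confidence"],2)) for d in env.look_for(c,"base_centre")][:3]
    print(c,pts,bx)
    u,v,w,h=(395,195,60,48) if c=="top" else (265,285,60,56)
    hsv=cv2.cvtColor(im,cv2.COLOR_RGB2HSV)[v:v+h,u:u+w]
    print("row0",v,"col0",u)
    for r in hsv[::2]: print("".join(".-+#"[int(x[1]>90)*(1+min(2,int(x[2])//60))] for x in r))
E
```

```text
clock: 30.95
ee_pos: [0.5618, -0.4188, 0.1562]
orientation: [-3.141, 0.002, 1.975]
ft_force: [0.3, -1.2, -0.1]
gripper_width: 0.0854
grip_force: 0.0
top [([424.3, 219.4], 0.66), ([454.0, 257.9], 0.57)] [([442.1, 245.4, 465.5, 271.5], 0.86), ([408.8, 209.1, 438.9, 232.9], 0.81)]
row0 195 col0 395
............................................................
............................................................
............................................................
............................................................
............................................................
............................................................
............................................................
................................##++++#.....................
...........................##+##########....................
.......................##################...................
..................########################..................
................++#########################.................
..................+###################+++++.................
..........
[... 1879 characters left out ...]
##+..........................
....................+++++++######+..........................
.....................++++++#######+.........................
......................+++++########.........................
.......................+++++#######.........................
........................+++++######.........................
.........................++++####++.........................
..........................++++++++..........................
............................++..............................
............................................................
............................................................
............................................................
```

```bash
python3 go.py .516 -.311 .022 113.7; python3 -m jog '[[[45,0,0],0],[[40,0,0],0],[[24,0,0],0],[[7,0,30],0],[[0,0,35],0],[[0,0,0],0]]';python3 go.py .516 -.311 .022 113.7
```

```text
shift mm [110.   -2.2 135.9] turn -0.0 yaw 113.7 rp [ 3.141 -0.   ] q7 0.57 t 31.25 w 0.0852 F [-0.2 -0.3  0.9] pos [ 0.5622 -0.4109  0.1579]
clock: 31.85
ee_pos: [0.5128, -0.3047, 0.0896]
orientation: [-3.137, -0.004, 1.984]
ft_force: [-0.9, -0.1, 0.5]
gripper_width: 0.0856
grip_force: 0.0
shift mm [-7.1  0.4 67.6] turn -0.0 yaw 113.7 rp [-3.137 -0.004] q7 0.35 t 31.85 w 0.0856 F [-0.9 -0.1  0.5] pos [ 0.5128 -0.3047  0.0896]
```

```bash
python3 -m jog '[[[-1,0,25],0],[[0,0,25],0],[[0,0,14],0],[[0,0,0],0]]'; python3 -m jog '[[[0,0,0],0],[[0,0,0],0],[[0,0,0],0],[[0,0,0],0]]' 0.64 20;python3 go.py .516 -.311 .022 113.7
```

```text
clock: 32.25
ee_pos: [0.5155, -0.3067, 0.028]
orientation: [-3.14, -0.002, 1.982]
ft_force: [-0.4, -0.0, -0.1]
gripper_width: 0.0857
grip_force: 0.0
clock: 32.65
ee_pos: [0.5168, -0.3073, 0.0302]
orientation: [3.141, 0.002, 1.982]
ft_force: [-1.5, -0.0, 6.3]
gripper_width: 0.0555
grip_force: 20.7
shift mm [-3.1 -2.2  8.2] turn -0.2 yaw 113.5 rp [3.141e+00 2.000e-03] q7 0.29 t 32.65 w 0.0555 F [-1.5 -0.   6.3] pos [ 0.5168 -0.3073  0.0302]
```

```bash
python3 -m jog '[[[0,0,0],0],[[0,0,0],0]]' 0.65; python3 -m jog '[[[5,0,-7],0],[[6,0,-7],0],[[0,0,0],0]]'; python3 go.py .516 -.311 .022 113.7
```

```text
clock: 32.85
ee_pos: [0.5168, -0.3073, 0.0301]
orientation: [3.141, 0.002, 1.982]
ft_force: [-1.1, 1.2, 5.8]
gripper_width: 0.0556
grip_force: 13.4
clock: 33.15
ee_pos: [0.5117, -0.2957, 0.0437]
orientation: [3.141, 0.0, 1.983]
ft_force: [0.0, 0.7, -4.3]
gripper_width: 0.0556
grip_force: 11.1
shift mm [-15.8  -2.2  21.7] turn -0.1 yaw 113.6 rp [3.141 0.   ] q7 0.29 t 33.15 w 0.0556 F [ 0.   0.7 -4.3] pos [ 0.5117 -0.2957  0.0437]
```

```bash
python3 -m jog '[[[0,0,0],0],[[0,0,0],0]]' 0.652;python3 -m jog '[[[0,0,0],0],[[0,0,0],0]]' 0.6535; python3 go.py .516 -.311 .022 113.7
```

```text
clock: 33.35
ee_pos: [0.5119, -0.2967, 0.0426]
orientation: [3.141, -0.0, 1.982]
ft_force: [0.9, 0.9, -1.1]
gripper_width: 0.0558
grip_force: 7.4
clock: 33.55
ee_pos: [0.5119, -0.2969, 0.0425]
orientation: [3.141, -0.0, 1.982]
ft_force: [1.0, 1.5, -2.0]
gripper_width: 0.0558
grip_force: 4.3
shift mm [-14.6  -1.9  20.5] turn -0.2 yaw 113.5 rp [ 3.141 -0.   ] q7 0.29 t 33.55 w 0.0558 F [ 1.   1.5 -2. ] pos [ 0.5119 -0.2969  0.0425]
```

```bash
python3 -m jog '[[[7,0,-5],0],[[7,0,-5],0],[[0,0,0],0]]' .652; python3 -m jog '[[[8,0,-4],0],[[8,0,-3],0],[[0,0,0],0]]'; python3 go.py .516 -.311 .022 113.7
```

```text
clock: 33.85
ee_pos: [0.5056, -0.283, 0.0535]
orientation: [-3.141, 0.0, 1.983]
ft_force: [-0.1, 0.2, -1.5]
gripper_width: 0.0556
grip_force: 5.1
clock: 34.15
ee_pos: [0.4993, -0.268, 0.0603]
orientation: [-3.141, -0.0, 1.984]
ft_force: [0.1, 0.2, 0.3]
gripper_width: 0.0555
grip_force: 4.9
shift mm [-46.1  -1.9  38.3] turn -0.0 yaw 113.7 rp [-3.141 -0.   ] q7 0.25 t 34.15 w 0.0555 F [0.1 0.2 0.3] pos [ 0.4993 -0.268   0.0603]
```

```bash
python3 -m jog '[[[9,0,-1],0],[[9,0,-1],0],[[9,0,1],0],[[0,0,0],0]]'; python3 -m jog '[[[9,0,2],0],[[8,0,3],0],[[7,0,3],0],[[0,0,0],0]]'; python3 go.py .516 -.311 .022 113.7
python3 - <<'E'
from h import *
for c in("top","side"):
    im=env.get_image(c)
    u,v,w,h=(385,190,60,56) if c=="top" else (260,275,60,56)
    hsv=cv2.cvtColor(im,cv2.COLOR_RGB2HSV)[v:v+h,u:u+w]
    print("row0",v,"col0",u)
    for r in hsv[::2]: print("".join(".-+#"[int(x[1]>90)*(1+min(2,int(x[2])//60))] for x in r))
E
```

```text
clock: 34.55
ee_pos: [0.4885, -0.2424, 0.0608]
orientation: [3.142, -0.001, 1.984]
ft_force: [-0.2, 1.5, 5.5]
gripper_width: 0.0556
grip_force: 6.1
clock: 34.95
ee_pos: [0.4788, -0.2211, 0.0522]
orientation: [-3.141, -0.002, 1.984]
ft_force: [-1.8, 4.9, 4.3]
gripper_width: 0.0556
grip_force: 7.7
shift mm [-97.3  -2.   30.2] turn -0.0 yaw 113.7 rp [-3.141e+00 -2.000e-03] q7 0.15 t 34.95 w 0.0556 F [-1.8  4.9  4.3] pos [ 0.4788 -0.2211  0.0522]
row0 190 col0 385
............................................................
............................................................
............................................................
............................................................
............................................................
............................................................
............................................................
........................................................+++.
.......................................................+....
...........................................+.++.+..+..++.+++
.........................
[... 2098 characters left out ...]
##+++++......................
.....................+++++++++.++++++.......................
.....................+++++++++++++++........................
.......................++++++++++++.........................
............................++..............................
............................................................
............................................................
............................................................
............................................................
............................................................
............................................................
............................................................
```

```bash
python3 -m jog '[[[0,0,0],0],[[0,0,0],0],[[0,0,0],0],[[0,0,-30],0],[[0,0,-40],0],[[0,0,-40],0],[[-40,0,0],0],[[-45,0,0],0]]' 0.8; python3 -m jog '[[[-45,0,0],0],[[-30,0,0],0],[[0,0,0],0]]' 1; python3 go.py .47 -.21 .1 113.7
python3 - <<'E'
from fit import *
p=(.567,.256,np.radians(-109.3),np.radians(38)); ims=[]
for c,o in(("top",(215,166,60,45)),("side",(285,128,60,45)),("top",(375,190,60,45)),("side",(250,270,60,45))):
    im=env.get_image(c)[:,:,::-1]
    if len(ims)in(2,3): print(c,[(np.round(d["uv"],1).tolist(),round(d["confidence"],2)) for d in env.tip_of(c,"base_centre")][:3],[(np.round(d["box"],1).tolist(),round(d["confidence"],2)) for d in env.look_for(c,"base_centre")][:3])
    u,v,w,h=o; raw=cv2.convertScaleAbs(cv2.resize(im[v:v+h,u:u+w],(400,300),interpolation=cv2.INTER_CUBIC),alpha=2.2 if len(ims)<2 else 1.3)
    ims.append(raw)
cv2.imwrite("pics/c8.png",np.vstack([np.hstack(ims[:2]),np.hstack(ims[2:])]))
E
```

```text
clock: 35.85
ee_pos: [0.5144, -0.3012, 0.165]
orientation: [3.14, 0.003, 1.984]
ft_force: [0.7, -0.3, -0.6]
gripper_width: 0.0684
grip_force: 0.0
clock: 36.15
ee_pos: [0.543, -0.3748, 0.1611]
orientation: [-3.141, 0.001, 1.975]
ft_force: [-0.1, -0.3, -0.3]
gripper_width: 0.0855
grip_force: 0.0
shift mm [180.3  -2.3  61.1] turn -0.5 yaw 113.2 rp [-3.141e+00  1.000e-03] q7 0.51 t 36.15 w 0.0855 F [-0.1 -0.3 -0.3] pos [ 0.543  -0.3748  0.1611]
top [([453.5, 256.4], 0.81), ([406.1, 227.7], 0.69)] [([394.7, 217.5, 417.7, 236.5], 0.92), ([440.9, 241.7, 464.5, 271.2], 0.77), ([369.4, 114.3, 414.9, 143.8], 0.53)]
side [([254.5, 354.9], 0.74), ([288.0, 302.2], 0.71), ([310.5, 150.6], 0.47)] [([237.6, 341.9, 271.3, 366.5], 0.98), ([279.1, 290.4, 290.2, 313.2], 0.5), ([297.1, 146.6, 329.9, 159.8], 0.5)]
```

View pics/c8.png

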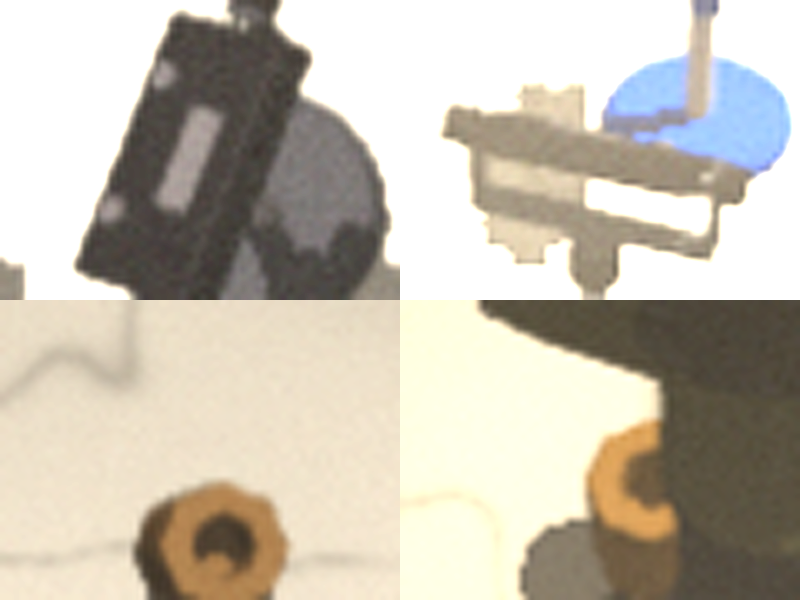

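Base is standing on its closed end with the socket up: the ring is at (223,545) and (645,475) in the crops. The light's back label no longer shows in the side view, so the tilt has come down. Fitting both numerically.

```bash
python3 - <<'E'
from fit import *
np.set_printoptions(precision=3,suppress=True)
f=lambda x,y:(215+x/6.667-.5,166+y/6.667-.5); g=lambda x,y:(285+(x-400)/6.667-.5,128+y/6.667-.5)
T=[((-10,60,-40),f(176,13)),((10,60,40),f(310,58)),((-10,-60,-40),f(78,268))]
S=[((0,-82,0),g(446,121)),((0,82,0),g(747,186))]
for A,B in((T,[]),(T,S)):
    p,e=fit(A,B,[.569,.255,-1.94,.8],"linear"); print(p,np.degrees(p[2:]),e.T)
a,b=at_z("side",S[0][1],.2),at_z("side",S[1][1],.2); d=b-a; print((a+b)/2,np.degrees(np.arctan2(d[1],d[0]))-90)
print("aim at mat:",p[:2]+.197/np.tan(p[3])*np.array([np.cos(p[2]),np.sin(p[2])]))
im=env.get_image("side"); print(im[148:162,305:326].mean(2).astype(int))
for t in(36,40,44): print(t,proj("side",panel([*p[:3],np.radians(t)],[(10,0,40),(10,0,-40),(-10,0,40),(-10,0,-40)])).round(1).tolist())
print("base top",at_z("top",(407.9,226.3),.072))
E
python3 go.py .476 -.222 .1 113.7
```

```text
[ 0.566  0.255 -1.914  0.723] [-109.692   41.436] [[ 0.555  0.368 -0.927]
 [-0.019 -0.853  0.884]]
[ 0.567  0.256 -1.909  0.719] [-109.396   41.205] [[ 0.314  0.084 -0.964 -0.437 -0.659]
 [-0.293 -1.299  0.678  0.153  0.91 ]]
[0.569 0.258 0.2  ] -108.07695791949993
aim at mat: [0.493 0.044]
[[ 67  65  67  66  66  69  69  71  74  78  81  85  79  73  74  92 102  95
   95 102 107]
 [ 65  66  65  64  66  66  66  64  65  67  70  69  74  74  78  79  80  74
   77  93  99]
 [ 66  66  66  66  64  64  66  64  63  66  64  69  66  68  67  67  67  67
   68  71  78]
 [ 67  63  62  65  66  67  64  65  65  64  64  65  65  64  66  66  65  63
   64  65  67]
 [ 69  64  62  67  66  63  65  66  65  68  65  66  66  65  64  64  64  64
   64  63  65]
 [ 88  92  84  78  72  67  64  66  62  66  65  67  65  65  67  65  62  62
   66  65  65]
 [ 90  93  91  92  90  94  89  82  79  72  63  66  66  65  65  64  62  66
   66  62  64]
 [ 91  91  93  93  95  93  92  92 138 167 147 124  95  72  66  62  66  64
   66  65  65]
 [ 89  91  91  91  92  88  89  89 150 181 183 180 180 174 160 141 107  83
   70  66  61]
 [ 71  74  82  85  88  89  90  90 158 190 192 191 193 190 191 185 180 178
  175 155 129]
 [ 66  66  67  71  70  76  77  85 158 193 193 195 195 194 195 194 194 195
  191 192 185]
 [ 68  67  69  68  66  69  70  70  88 100 108 144 163 183 194 195 196 194
  195 195 196]
 [ 70  69  70  67  70  69  67  66  65  67  69  77  86  93 107 124 153 182
  196 196 194]
 [ 78  71  69  67  65  66  70  67  70  66  67  66  68  67  68  72  84  94
  106 113 146]]
36 [[310.2, 151.4], [314.6, 156.0], [311.7, 145.7], [316.0, 150.6]]
40 [[310.0, 152.3], [314.8, 155.2], [311.5, 146.5], [316.2, 149.8]]
44 [[309.9, 153.1], [315.0, 154.5], [311.2, 147.3], [316.3, 149.0]]
base top [ 0.483 -0.23   0.072]
shift mm [161.4  -2.9  62.9] turn -0.1 yaw 113.6 rp [-3.141  0.   ] q7 0.51 t 36.6 w 0.0854 F [-1.2 -0.7  0. ] pos [ 0.5433 -0.3687  0.1629]
```

```bash
python3 -m jog '[[[0,0,-30],-7.5],[[0,0,-30],-7.5],[[0,0,-30],-7.5],[[0,0,-30],-7.5],[[0,0,-20],-7.5],[[0,0,0],-7.5],[[0,0,0],0]]' 0; python3 go.py .5824 .2893 .30 158.6
```

```text
clock: 37.3
ee_pos: [0.5434, -0.3691, 0.3032]
orientation: [-3.141, 0.001, 2.769]
ft_force: [-0.1, -0.8, 0.1]
gripper_width: 0.0003
grip_force: 0.0
shift mm [203.1 627.5   3.2] turn 0.1 yaw 158.7 rp [-3.141e+00  1.000e-03] q7 1.29 t 37.3 w 0.0003 F [-0.1 -0.8  0.1] pos [ 0.5434 -0.3691  0.3032]
```

```bash
python3 -m jog '[[[15,46,0],0],[[15,46,0],0],[[15,46,0],0],[[15,46,0],0],[[15,46,0],0],[[15,46,0],0],[[15,46,0],0],[[15,46,0],0]]'; python3 -m jog '[[[15,46,0],0],[[15,46,0],0],[[15,46,0],0],[[15,46,0],0],[[12,38,0],0],[[6,18,0],0],[[0,0,0],0]]'; python3 go.py .5824 .2893 .21 158.6
```

```text
clock: 38.1
ee_pos: [0.5655, 0.0187, 0.3022]
orientation: [-3.141, -0.0, 2.763]
ft_force: [1.0, 0.6, 0.2]
gripper_width: 0.0002
grip_force: 0.0
clock: 38.8
ee_pos: [0.5794, 0.273, 0.3019]
orientation: [3.141, -0.002, 2.769]
ft_force: [0.3, 0.1, 0.3]
gripper_width: 0.0
grip_force: 0.0
shift mm [ 3.2 16.3 91.9] turn 0.1 yaw 158.7 rp [ 3.141e+00 -2.000e-03] q7 0.28 t 38.8 w 0.0 F [0.3 0.1 0.3] pos [0.5794 0.273  0.3019]
```

```bash
python3 -m jog '[[[3,16,0],0],[[0,0,30],0],[[0,0,30],0],[[0,0,25],0],[[0,0,10],0],[[0,0,5],0],[[0,0,0],0]]'; python3 go.py .5824 .2893 .185 158.6
```

```text
clock: 39.5
ee_pos: [0.5845, 0.2845, 0.2028]
orientation: [-3.142, 0.0, 2.766]
ft_force: [-1.0, -0.3, 0.9]
gripper_width: -0.0003
grip_force: 0.0
shift mm [ 3.7  3.7 17.8] turn -0.1 yaw 158.5 rp [-3.142  0.   ] q7 0.2 t 39.5 w -0.0003 F [-1.  -0.3  0.9] pos [0.5845 0.2845 0.2028]
```

```bash
python3 -m jog '[[[3,4,0],0],[[0,0,6],0],[[0,0,5],0],[[0,0,0],0]]'; python3 -m jog '[[[0,0,2],0],[[0,0,2],0],[[0,0,1],0],[[0,0,0],0]]'; python3 go.py .5824 .2893 .185 158.6
```

```text
clock: 39.9
ee_pos: [0.5828, 0.2895, 0.1909]
orientation: [-3.141, -0.0, 2.767]
ft_force: [-1.0, -0.5, 0.8]
gripper_width: -0.0002
grip_force: 0.0
clock: 40.3
ee_pos: [0.5831, 0.29, 0.1869]
orientation: [3.141, 0.0, 2.767]
ft_force: [0.9, 1.2, 1.7]
gripper_width: -0.0001
grip_force: 0.6
shift mm [ 0.4 -0.9  1.9] turn -0.0 yaw 158.6 rp [3.141 0.   ] q7 0.18 t 40.3 w -0.0001 F [0.9 1.2 1.7] pos [0.5831 0.29   0.1869]
```

```bash
python3 -m jog '[[[0,0,1],0],[[0,0,1],0],[[0,0,0.5],0],[[0,0,0],0]]';  python3 -m jog '[[[0,0,-25],0],[[0,0,-40],0],[[0,0,-40],0],[[0,0,-30],7.5],[[0,0,0],7.5],[[0,0,0],7.5],[[0,0,0],7.5],[[0,0,0],7.5]]' 1; python3 -m jog '[[[0,0,0],7.5],[[0,0,0],0]]'; python3 go.py .483 -.23 .25 113.7
```

```text
clock: 40.7
ee_pos: [0.5831, 0.2899, 0.1842]
orientation: [3.141, 0.0, 2.767]
ft_force: [1.0, -0.4, 4.2]
gripper_width: -0.0003
grip_force: 1.6
clock: 41.5
ee_pos: [0.5827, 0.2893, 0.3184]
orientation: [-3.14, 0.0, 2.107]
ft_force: [1.7, 0.1, -0.8]
gripper_width: 0.0854
grip_force: 0.0
clock: 41.7
ee_pos: [0.5827, 0.2894, 0.3186]
orientation: [-3.14, 0.001, 1.98]
ft_force: [0.5, 0.5, -0.6]
gripper_width: 0.0854
grip_force: 0.0
shift mm [-436.9 -298.1   68.6] turn -0.3 yaw 113.4 rp [-3.14e+00  1.00e-03] q7 -0.43 t 41.7 w 0.0854 F [ 0.5  0.5 -0.6] pos [0.5827 0.2894 0.3186]
```

```bash
python3 -m jog '[[[-39,-27,0],0],[[-39,-27,0],0],[[-39,-27,0],0],[[-39,-27,0],0],[[-39,-27,0],0],[[-39,-27,0],0],[[-39,-27,0],0],[[-39,-27,0],0]]'; python3 -m jog '[[[-39,-27,0],0],[[-36,-25,0],0],[[-24,-16,20],0],[[-10,-8,20],0],[[0,0,20],0],[[0,0,0],0]]'; python3 go.py .482 -.228 .12 113.7
python3 - <<'E'
from fit import *
im=env.get_image("top"); cv2.imwrite("pics/t9.png",im[:,:,::-1]); im2=env.get_image("side"); cv2.imwrite("pics/s9.png",im2[:,:,::-1])
print([(np.round(d["uv"],1).tolist(),round(d["confidence"],2)) for d in env.tip_of("top","base_centre")][:3])
def poly(u,v,w,h):
    g=cv2.cvtColor(im,cv2.COLOR_RGB2GRAY)[v:v+h,u:u+w]
    for r in g: print(" ".join("%2d"%(x//4) for x in r))
poly(222,164,42,46)
E
```

```text
clock: 42.5
ee_pos: [0.5086, -0.0846, 0.3189]
orientation: [-3.141, 0.0, 1.986]
ft_force: [0.5, -0.9, 0.1]
gripper_width: 0.0855
grip_force: 0.0
clock: 43.1
ee_pos: [0.4816, -0.2133, 0.2565]
orientation: [-3.138, -0.004, 1.984]
ft_force: [-0.5, 0.1, 1.3]
gripper_width: 0.0851
grip_force: 0.0
shift mm [-13.6  -5.5 136.5] turn -0.0 yaw 113.7 rp [-3.138 -0.004] q7 0.45 t 43.1 w 0.0851 F [-0.5  0.1  1.3] pos [ 0.4816 -0.2133  0.2565]
[([406.2, 228.1], 0.74)]
42 42 43 43 42 43 43 43 42 43 43 43 43 42 42 43 43 42 43 43 43 43 43 42 43 43 41 26 12 10 11  9  9 10 13 24 41 43 43 43 43 42
42 42 42 42 42 42 43 43 43 43 43 43 43 43 42 43 43 43 43 42 43 43 43 42 43 43 40 21 10 10 10  9  8  8 10 23 41 42 42 42 43 43
42 42 43 42 42 43 43 43 42 43 43 43 43 43 43 43 43 43 42 42 42 42 42 42 43 41 36 18 11 10 10 10  7  8 12 30 42 42 42 42 42 42
43 43 43 43 43 43 42 43 42 43 43 43 43 43 43 43 42 43 41 36 35 36 40 41 41 41 34 17 13 13 12 11  9  9 18 37 42 42 42 42 43 43
42 42 42 43 42 43 43 43 43 42 43 42 43 43 43 42 42 43 40 25 20 20 25 27 31 35 36 26 12 14 12 12 11 11 27 40 42 43 43 42 42 42
43 42 43 43
[... 4454 characters left out ...]
7  8  8  8  7  6  7  7  8  9 13 14 14 12  9  8  8  9  9  9  9  8  9 10
44 44 44 44 33 13  6  8  7  8  7  8  7  8  8  7  7  8  7  8  8 10  8  7  7  7  8 10 14 13 14 14  9  8  8  8  8  8  8  8  8  8
44 44 44 43 29 14  9  8  8  8  7  7  7  8  8  8  8  8  8  8  9  8  7  7  7  7  9 13 14 14 14 14  9  8  8  9  8  8  8  8  8  8
45 44 44 44 38 28 16 12 10  8  8  7  8  8  7  8  7  8  7  7  9  7  7  8  7  8 10 14 14 14 14 13 12  9  9  8  9  7  9  9  8  8
44 44 44 44 43 39 33 32 26 17 13 11  9  8  7  8  8  8  8  9  8  7  7  7  7  8 13 14 14 14 14 14 14  9  8  8  9  8  8  8  8  9
44 44 44 44 43 40 38 40 39 36 35 28 16  9  8  7  7  8  8  8  8  8  7  7  7  9 14 14 14 14 14 14 14 10  8  8  8  8  7  8  8  8
```

```bash
python3 - <<'E'
from fit import *
L={(-10,-40):[(238.8,173),(234.45,184),(230.9,193),(226.95,203)],(-10,40):[(251,183),(249,188),(247,193),(243,205)],(10,40):[(260.8,174),(260.2,176),(259.5,178),(258,182),(257,184),(255,189),(254,192)]}
def res(p):
    o=[]
    for (a,c),P in L.items():
        q=proj("top",panel(p,[(a,-60,c),(a,60,c)])); m=(q[1]-q[0])/(q[1,1]-q[0,1])
        o+=[u-(q[0,0]+m[0]*(v-q[0,1])) for u,v in P]
    return np.array(o+[(p[0]-.568)/.003,(p[1]-.256)/.003])
r=least_squares(res,[.568,.256,-1.9,.66]); p=r.x; print(p.round(4),np.degrees(p[2:]),r.fun.round(2))
print("aim",p[:2]+.197/np.tan(p[3])*np.array([np.cos(p[2]),np.sin(p[2])]))
for t in(34,38,42): print(t,np.abs(res([.568,.256,p[2],np.radians(t)])).mean())
g=cv2.cvtColor(env.get_image("side"),cv2.COLOR_RGB2GRAY)
E
python3 go.py .482 -.228 .12 113.7
```

```text
[ 0.5676  0.2547 -1.8852  0.7518] [-108.01644314   43.07661612] [ 0.32  0.14  0.01 -0.14  0.19  0.07 -0.06  0.45 -0.11  0.04  0.09  0.08
 -0.17 -0.31 -0.18 -0.15 -0.45]
aim [0.50239766 0.05429369]
34 2.0677722422473654
38 1.2278841832020295
42 0.6134821159333095
shift mm [-13.5  -8.4 140.1] turn -0.0 yaw 113.7 rp [3.14e+00 1.00e-03] q7 0.45 t 43.3 w 0.0854 F [0.5 0.5 0.3] pos [ 0.4843 -0.2123  0.2601]
```

```bash
python3 - <<'E'
from fit import *
def load(f,gain):
    return cv2.resize(cv2.imread(f)[:300,:400],(60,45),interpolation=cv2.INTER_AREA).astype(float).mean(2)/gain
raw=cv2.imread("pics/t9.png").astype(float)[166:211,215:275].mean(2)
for nm,g in(("c5",load("pics/c5.png",2)),("c7",load("pics/c7.png",2.5)),("c8",load("pics/c8.png",2.2)),("now",raw)):
    BB=[];FT=[]
    for i in range(8,37):
        r=g[i]; j=np.argmax(r<100); BB.append((215+j-1+(r[j-1]-100)/(r[j-1]-r[j]),166+i))
    for i in range(17,27):
        r=g[i]; k=37+np.argmax(r[37:50]>45) ; FT.append((215+k-1+(45-r[k-1])/(r[k]-r[k-1]),166+i))
    def res(p,full=False):
        o=[]
        for (a,c),P in (((-10,-40),BB),((10,40),FT)):
            q=proj("top",panel([.568,.256,*p],[(a,-60,c),(a,60,c)])); m=(q[1]-q[0])/(q[1,1]-q[0,1])
            o+=[u-(q[0,0]+m[0]*(v-q[0,1])) for u,v in P]
        return np.array(o)
    r=least_squares(res,[-1.9,.66],loss="soft_l1"); e=res(r.x); print(nm,np.degrees(r.x).round(1),"rms",np.sqrt((e**2).mean()).round(2),"mean BB,FT",e[:29].mean().round(2),e[29:].mean().round(2),"width@184",round(np.polyval(np.polyfit(*np.array(FT)[:,::-1].T,1),184)-np.polyval(np.polyfit(*np.array(BB)[:,::-1].T,1),184),2))
for t in(36,40,44,48): 
    q=[proj("top",panel([.568,.256,np.radians(-109),np.radians(t)],[(a,-60,c),(a,60,c)])) for a,c in((-10,-40),(10,40))]
    print(t,[(x[0,0]+(x[1,0]-x[0,0])*(184-x[0,1])/(x[1,1]-x[0,1])).round(2) for x in q])
E
```

```text
c5 [-113.2   51.3] rms 0.44 mean BB,FT 0.2 0.75 width@184 27.43
c7 [-108.9   56.6] rms 0.31 mean BB,FT 0.13 0.39 width@184 27.99
c8 [-109.2   45.2] rms 0.39 mean BB,FT 0.19 0.65 width@184 24.25
now [-109.4   40.6] rms 0.44 mean BB,FT 0.21 0.74 width@184 22.55
36 [np.float64(235.32), np.float64(255.31)]
40 [np.float64(234.46), np.float64(256.18)]
44 [np.float64(233.64), np.float64(256.98)]
48 [np.float64(232.87), np.float64(257.72)]
```

```bash
python3 -m jog '[[[0,0,-20],-8],[[0,0,-22],-8],[[0,0,0],-8],[[0,0,0],-8],[[0,0,0],-8],[[0,0,0],-5]]' 0; python3 go.py .5831 .2899 .30 158.6
```

```text
clock: 43.9
ee_pos: [0.4841, -0.2124, 0.3023]
orientation: [-3.141, 0.002, 2.774]
ft_force: [-0.6, -0.0, 0.6]
gripper_width: 0.0001
grip_force: 0.0
shift mm [ 88.  504.4   2.3] turn 0.4 yaw 159.0 rp [-3.141e+00  2.000e-03] q7 1.17 t 43.9 w 0.0001 F [-0.6 -0.   0.6] pos [ 0.4841 -0.2124  0.3023]
```

```bash
python3 -m jog '[[[8,48,0],0],[[8,48,0],0],[[8,48,0],0],[[8,48,0],0],[[8,48,0],0],[[8,48,0],0],[[8,48,0],0],[[8,48,0],0]]'; python3 -m jog '[[[8,48,0],0],[[8,48,0],0],[[8,30,0],0],[[0,0,30],0],[[0,0,30],0],[[0,0,0],0]]'; python3 go.py .5831 .2899 .19 158.6
```

```text
clock: 44.7
ee_pos: [0.5647, 0.1705, 0.3024]
orientation: [3.141, 0.002, 2.768]
ft_force: [1.5, 0.1, 0.9]
gripper_width: -0.0002
grip_force: 0.0
clock: 45.3
ee_pos: [0.5869, 0.2933, 0.2382]
orientation: [-3.137, -0.003, 2.769]
ft_force: [1.0, -1.3, -0.1]
gripper_width: 0.0001
grip_force: 0.0
shift mm [ 2.3 -4.6 48.2] turn 0.1 yaw 158.7 rp [-3.137e+00 -3.000e-03] q7 0.26 t 45.3 w 0.0001 F [ 1.  -1.3 -0.1] pos [0.5869 0.2933 0.2382]
```

```bash
python3 -m jog '[[[2,-2,25],0],[[0,0,18],0],[[0,0,4],0],[[0,0,0],0]]'; python3 go.py .5831 .2899 .182 158.6
```

```text
clock: 45.7
ee_pos: [0.5859, 0.2931, 0.1954]
orientation: [3.141, 0.001, 2.767]
ft_force: [0.1, 0.8, -0.2]
gripper_width: 0.0002
grip_force: 0.0
shift mm [ 1.5 -4.  13.4] turn -0.1 yaw 158.5 rp [3.141e+00 1.000e-03] q7 0.22 t 45.7 w 0.0002 F [ 0.1  0.8 -0.2] pos [0.5859 0.2931 0.1954]
```

```bash
python3 -m jog '[[[1,-4,3],0],[[0,0,4],0],[[0,0,2],0],[[0,0,0],0]]'; python3 go.py .5831 .2899 .182 158.6
```

```text
clock: 46.1
ee_pos: [0.5832, 0.2894, 0.1851]
orientation: [-3.141, 0.0, 2.767]
ft_force: [-0.4, 0.1, -0.3]
gripper_width: -0.0
grip_force: 0.0
shift mm [0.2 0.4 3.1] turn -0.0 yaw 158.6 rp [-3.141  0.   ] q7 0.21 t 46.1 w -0.0 F [-0.4  0.1 -0.3] pos [0.5832 0.2894 0.1851]
```

```bash
python3 -m jog '[[[0,0,1.5],0],[[0,0,1.5],0],[[0,0,0],0]]';  python3 -m jog '[[[0,0,-30],0],[[0,0,-45],0],[[0,0,-40],0],[[0,0,0],8],[[0,0,0],8],[[0,0,0],8],[[0,0,0],8],[[0,0,0],8]]' 1; python3 -m jog '[[[0,0,0],5],[[0,0,0],0]]'; python3 go.py .482 -.228 .25 113.7
```

```text
clock: 46.4
ee_pos: [0.5834, 0.2901, 0.1825]
orientation: [3.14, 0.0, 2.768]
ft_force: [0.1, 1.1, 3.1]
gripper_width: -0.0001
grip_force: 1.5
clock: 47.2
ee_pos: [0.5829, 0.2893, 0.2967]
orientation: [-3.141, 0.0, 2.063]
ft_force: [-0.2, -0.5, -1.4]
gripper_width: 0.0852
grip_force: 0.0
clock: 47.4
ee_pos: [0.5829, 0.2894, 0.2969]
orientation: [-3.141, 0.001, 1.981]
ft_force: [0.3, 0.7, -0.5]
gripper_width: 0.0854
grip_force: 0.0
shift mm [-434.3 -298.8   46.9] turn -0.2 yaw 113.5 rp [-3.141e+00  1.000e-03] q7 -0.4 t 47.4 w 0.0854 F [ 0.3  0.7 -0.5] pos [0.5829 0.2894 0.2969]
```

```bash
python3 -m jog '[[[-39,-27,0],0],[[-39,-27,0],0],[[-39,-27,0],0],[[-39,-27,0],0],[[-39,-27,0],0],[[-39,-27,0],0],[[-39,-27,0],0],[[-39,-27,0],0]]'; python3 -m jog '[[[-39,-27,0],0],[[-39,-27,0],0],[[-32,-22,25],0],[[-14,-9,30],0],[[0,0,35],0],[[0,0,25],0],[[0,0,0],0]]'; python3 go.py .482 -.228 .045 113.7
```

```text
clock: 48.2
ee_pos: [0.5089, -0.0846, 0.2971]
orientation: [-3.141, 0.0, 1.985]
ft_force: [1.0, 0.7, -0.2]
gripper_width: 0.0852
grip_force: 0.0
clock: 48.9
ee_pos: [0.4791, -0.2301, 0.179]
orientation: [-3.137, -0.005, 1.984]
ft_force: [-0.6, 0.5, 0.4]
gripper_width: 0.085
grip_force: 0.0
shift mm [  0.8   3.5 134. ] turn -0.0 yaw 113.7 rp [-3.137 -0.005] q7 0.46 t 48.9 w 0.085 F [-0.6  0.5  0.4] pos [ 0.4791 -0.2301  0.179 ]
```

```bash
python3 -m jog '[[[0,3,35],0],[[0,0,40],0],[[0,0,40],0],[[0,0,20],0],[[0,0,0],0]]'; python3 go.py .482 -.228 .04 113.7; python3 -m jog '[[[0,0,0],0],[[0,0,0],0],[[0,0,0],0],[[0,0,0],0]]' 0.4 80; python3 go.py .4775 .017 .15 113.7
```

```text
clock: 49.4
ee_pos: [0.4835, -0.2287, 0.0458]
orientation: [-3.139, -0.002, 1.984]
ft_force: [-1.2, 0.3, -1.1]
gripper_width: 0.0856
grip_force: 0.0
shift mm [ 1.3 -1.1  5.8] turn -0.0 yaw 113.7 rp [-3.139e+00 -2.000e-03] q7 0.31 t 49.4 w 0.0856 F [-1.2  0.3 -1.1] pos [ 0.4835 -0.2287  0.0458]
clock: 49.8
ee_pos: [0.4846, -0.2301, 0.0493]
orientation: [3.141, 0.003, 1.982]
ft_force: [-2.4, -0.6, 7.3]
gripper_width: 0.0547
grip_force: 83.5
shift mm [ 229.3   92.2 -100.7] turn -0.2 yaw 113.5 rp [3.141e+00 3.000e-03] q7 0.3 t 49.8 w 0.0547 F [-2.4 -0.6  7.3] pos [ 0.4846 -0.2301  0.0493]
```

```bash
python3 -m jog '[[[0,0,-20],0],[[0,0,-35],0],[[0,0,-30],0],[[30,12,0],0],[[36,15,0],0],[[36,15,0],0],[[36,15,0],0],[[36,15,0],0]]'; python3 -m jog '[[[30,12,0],0],[[18,6,0],0],[[6,2,0],0],[[0,0,0],0],[[0,0,0],0]]'; python3 go.py .4775 .017 .134 113.7
```

```text
clock: 50.6
ee_pos: [0.4806, -0.0396, 0.1332]
orientation: [3.14, 0.001, 1.982]
ft_force: [1.5, 1.2, -4.8]
gripper_width: 0.054
grip_force: 87.6
clock: 51.1
ee_pos: [0.4775, 0.0151, 0.1324]
orientation: [-3.141, 0.001, 1.981]
ft_force: [-0.3, -0.4, -4.8]
gripper_width: 0.0543
grip_force: 87.6
shift mm [ 1.7  0.7 -1.6] turn -0.2 yaw 113.5 rp [-3.141e+00  1.000e-03] q7 -0.08 t 51.1 w 0.0543 F [-0.3 -0.4 -4.8] pos [0.4775 0.0151 0.1324]
```

```bash
python3 -m jog '[[[1,1,0],0],[[0,0,0],0],[[0,0,0],0],[[0,0,0],0]]'; python3 - <<'E'
from h import *
print(abs(env.sense()["dq"]).max()); print(env.sign_off())
E
```

```text
clock: 51.5
ee_pos: [0.4779, 0.0174, 0.132]
orientation: [-3.141, -0.0, 1.981]
ft_force: [-0.1, -0.1, -4.5]
gripper_width: 0.0543
grip_force: 87.6
0.0038272427055534913
the job is handed in; nothing more can be done
None
```

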